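Raise and lock the guide mast of a cone stand

TASK

The two-cone yarn stand has its guide mast pushed down. Raise the guide bar to its full height and turn it until the brass lock button snaps out through the slot of the lower tube, then let go. Keep the stand standing flat where it is, and do not knock over the spare cones beside it.

Things in the scene. Friction and masses are not known exactly. Their poses are not given: they have to be found in the camera images.
- stand: Loose two-cone stand, about 3 kg, on rubber feet. Origin: centre of its underside on the table; z up. Grey steel plate 160 (x) x 280 (y) mm, top at 10 mm. Cream cones of yarn sit fixed on pins at y = +80 and -80 mm, x = 0: 84 mm wide at the foot, 46 at the top, top at 124 mm, core and pin up to 146 mm. The telescoping guide mast stands upright between them, on the stand's z axis.
- slot_height (a point): Point on the mast's axis, fixed to the stand (same axes), 145 mm above the table: the mid height of the slot, 9 mm high and 7 mm wide, in the mast's lower tube (steel, 20 mm in diameter, 28 mm at its black collar, top at 165 mm). The slot faces the stand's +x side, but only roughly: the tube may stand turned by up to 0.4 rad either way.
- bar_mid (a point): Centre of the guide bar, on the mast's axis; lifts and turns with the bar. Flat aluminium bar, 12 mm (x) by 140 mm (y) by 8 mm (z, always up), black hub 22 mm across and 18 mm high in its middle; below it a 14 mm rod slides and turns in the tube. Bar 190 mm above the table when right down, 305 mm when locked.
- loop_a (a point): Centre of the wire yarn loop at the bar's +y end, 80 mm from the bar's middle, 22 mm across; its twin is at the other end. The lock button sits on the rod, on the bar's own +x side: it springs out when the bar, at full height, is turned so that its x points within about 0.15 rad of where the slot faces. At the start the bar is turned up to 0.65 rad either way from the slot.
- mast (a joint): How far the rod is drawn out, m: 0 right down, 0.115 where the button stands at mid height of the slot, 0.1165 at the upper stop (the button snaps out there too). Lifting takes about 4 N of friction plus 2 N of weight, and the bar stays where it is left; turning it takes about 0.12 N m.
- lock_button (a joint): How far the brass lock button (a flat-nosed pin, 5 mm across) has sprung out, m: under 0.0015 while the tube holds it in, 0.005 when fully out through the slot (its nose then stands about 2 mm proud of the tube, and the mast is held against sinking and turning).
- cone_left_mid (a point): Half-way up a loose spare cone of dark yarn standing beside the stand, 92 mm wide at the foot, 137 mm tall, 0.45 kg; z up.
- cone_right_mid (a point): The other spare cone, of beige yarn, same size, standing; z up. The spare cones may stand on either side of the stand.
Mind the look-alikes: they are no part of the job. What is shaped like the part that bears cone_left_mid but blue is not meant.

How it is judged:
By the outcome, as a careful person would: the job done as asked, in the order asked, and still so for the second after the job is handed in, with the robot touching nothing.
It also fails if it takes over 58 s, if anything falls off the work surface, if the arm or the gripper's body presses on something with over 40 N, if the wrist force passes 120 N, or if a joint passes its speed limit or range.

ROBOT

A 6-joint arm with a two-finger parallel gripper is mounted at the origin on the work surface. World frame = base frame: x ahead of the robot, y to its left, z up, the work surface at z = 0. Lengths are in m, angles in rad, forces in N, time in s.
With the tool pointing down it reaches from about 0.375 to 0.9 m from the base axis. Payload 3.1 kg.
Tool frame: the origin (TCP) lies on the centre line of the jaws, within the pads' length; the fingertips stand 19 mm ahead of it and the grasp point (between the pads) is the TCP; z points along the fingers, y is the direction in which the jaws open and shut (so a half turn about z gives the same grasp; the last joint's range is limited). The gripper opens to 85 mm and grips with 20 to 120 N. Pads are 22 mm wide; open, the fingers measure 114 mm over their backs; the gripper's body (76 mm by 85 mm) begins 54 mm behind the grasp point. The pads swing forward as they close: fully open they stand 13 mm farther back than shut.
Start: joints at [1.026, 0.527, 1.433, -0, 1.181, -0.178], TCP at [0.224, 0.584, 0.25] pointing down, gripper open.
Joint ranges: [-3.08, 3.08], [-0.75, 2.2], [0.22, 2.44], [-1.43, 4.57], [0, 2.65], [-2.85, 2.85]. Speed limits (rad/s): [2.79, 2.79, 3.14, 3.14, 3.14, 3.14].

INTERFACE

Orientations are given as a unit quaternion [x, y, z, w].
In Python, from station import manip, imaging, workorder gives the robot as it stands.
- The arm moves only by the shell command python3 -m creep 'ROWS' [FORCE]. ROWS is a JSON object of lists of equal length, an entry for each row: "claw": the finger opening in cm, from 0 to 8.54; "dp": the shift along the tool's x, y, z in cm, a list of three; "roll": the turn about the tool's z in rad. In form: {"claw": [claw, ...], "dp": [[dx, dy, dz], ...], "roll": [roll, ...]}. A call has 1 to 12 rows; each row is the pose to reach, as a shift and turn from the pose commanded when the call began, along the tool's axes at that moment; what a row does not reach only later rows make up. A row lasts 1/10 s, in which the tool goes at most 50 mm and 8.59 degrees, less where a joint would pass 70% of its speed; a pose out of reach is approached as far as the arm can. A call with a gripper value outside its range is refused whole. The fingers move at their own pace and stop on an object; FORCE is the grip in N (left out, the last holds). Time passes only in rows, so rows that repeat a pose let the fingers close. It gives the time, the measured TCP pose, the force and the opening at its end, in the units of the state.
- manip.sense(): the state, without advancing time (a new reading comes with each control period).
- imaging.snapshot(name): name is "scene" or "top"; returns a dict with "image" (480x640x3 uint8, red, green, blue), "z_map" (480x640 float32, m along the optical axis (not along the pixel's ray), 0 where there is no reading), "vfov" (degrees; the focal length in pixels is half the picture's height over the tangent of half this angle, whatever the lens; pixels are square), "cx", "cy" (the principal point, pixels), "dist" ([k1, k2, p1, p2, k3] as OpenCV has them; the pictures are not rectified), "R" (3x3) and "t" (3): a world point X has camera coordinates R X + t. Camera axes: x right, y down, z forward; pixel columns grow to the right and rows downward; lengths in m; the calibration is good to about 2 mm. A picture is of the moment at which its call begins.
- workorder.sign_off(): hands the job in, once; it reports no verdict.
The state is a dict: "t": time; "q": joint angles; "qd": joint speeds; "tau": joint torques, N m; "tcp_pos": TCP position; "tool_rot": TCP orientation; "force": force on the tool from outside, world axes, zero at the start; "ft_torque": the same for the moment, N m; "finger_gap": opening from 0.0 (shut) to 1.0 (fully open).
Only numpy, scipy, OpenCV 4.12 (cv2) and the standard library are available. Lean on these libraries where they do the work, as an engineer would, in place of code of your own. Each camera call takes 0.05 s, during which the arm holds its last target.

## Working session

There is one attempt and no reset: what is moved stays moved. The work goes in short steps, Python scripts to look and compute and a shell command to move; the robot and the scene stay as the last step left them, time stands still between calls to the robot, and variables do not carry over. Pictures are saved under pics/ and viewed, and the job is handed in when it is done.

```bash
ls; mkdir -p pics; cat > h.py <<'E'
import numpy as np, cv2, pickle
from station import manip, imaging, workorder
def K(s):
    f=240/np.tan(np.radians(s['vfov'])/2); return np.array([[f,0,s['cx']],[0,f,s['cy']],[0,0,1.]])
def ray(s,uv):
    p=cv2.undistortPoints(np.array(uv,float).reshape(-1,1,2),K(s),np.array(s['dist'])).reshape(-1,2)
    d=np.c_[p,np.ones(len(p))]@s['R']; c=-np.array(s['R']).T@s['t']; return c,d
def onz(s,uv,z):
    c,d=ray(s,uv); return c+d*((z-c[2])/d[:,2])[:,None]
def depth(s,uv):
    c,d=ray(s,uv); z=np.array([s['z_map'][int(round(v)),int(round(u))] for u,v in np.array(uv).reshape(-1,2)]); return c+d*z[:,None]
def proj(s,X):
    return cv2.projectPoints(np.array(X,float).reshape(-1,3),cv2.Rodrigues(np.array(s['R']))[0],np.array(s['t'],float),K(s),np.array(s['dist']))[0].reshape(-1,2)
def snap(n,tag):
    s=imaging.snapshot(n); pickle.dump(s,open(tag+'.pkl','wb')); cv2.imwrite(f'pics/{tag}.png',s['image'][:,:,::-1]); return s
def load(t): return pickle.load(open(t+'.pkl','rb'))
def crop(s,u,v,w,h,k,tag):
    cv2.imwrite(f'pics/{tag}.png',cv2.resize(s['image'][v:v+h,u:u+w,::-1],None,fx=k,fy=k,interpolation=cv2.INTER_CUBIC))
E
python3 - <<'E'
from h import *
for n in('scene','top'):
    s=snap(n,n+'0'); print(n,s['vfov'],s['cx'],s['cy'],s['dist'],-np.array(s['R']).T@s['t'],np.round(s['R'],2).tolist())
print(manip.sense())
E
```

```text
pics
scene 42.90589924028455 322.4847082722019 235.48721649623153 [-0.18914586  0.          0.          0.          0.        ] [1.1866268  0.30818048 0.96498364] [[-0.37, 0.93, -0.01], [0.7, 0.27, -0.66], [-0.61, -0.25, -0.75]]
top 54.92838765272747 306.8891398922181 226.35474311746012 [-0.04156152  0.          0.          0.          0.        ] [0.42988425 0.05219303 0.88383889] [[0.02, -1.0, -0.01], [-0.99, -0.02, -0.14], [0.14, 0.01, -0.99]]
{'t': 0.1, 'q': array([ 1.02653193e+00,  5.28378099e-01,  1.43376632e+00, -3.17226787e-05,
        1.18142383e+00, -1.78520889e-01]), 'qd': array([-0.00020318, -0.00146457, -0.00281239, -0.00121313, -0.00122038,
       -0.00041876]), 'tau': array([ 5.16268374e-04, -4.43307817e+01, -1.78586698e+01, -2.23919965e-04,
        3.82731188e-03,  1.34180784e-06]), 'tcp_pos': array([0.22319878, 0.58313392, 0.24943094]), 'tool_rot': array([ 1.81848167e-01,  9.83326125e-01, -9.29175414e-04, -3.35541363e-04]), 'force': array([0.24633969, 0.43906102, 0.17869185]), 'ft_torque': array([ 0.00024715, -0.02437934,  0.06156889]), 'finger_gap': 1.000708770676945}
```

View pics/scene0.png

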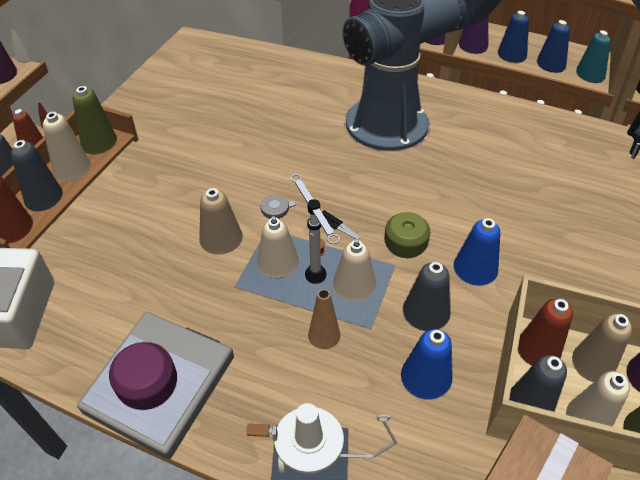

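View pics/top0.png

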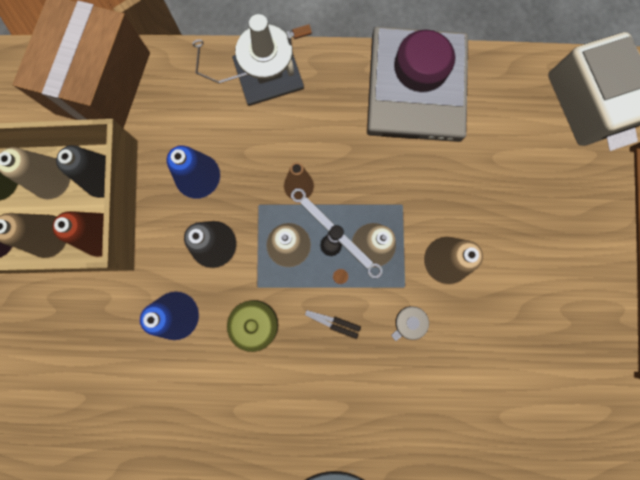

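```bash
python3 - <<'E'
from h import *
s=load('scene0'); crop(s,230,160,180,135,4.4,'c1')
s=load('top0'); crop(s,240,150,180,150,4.4,'c2')
E
```

```text
(no output)
```

View pics/c1.png

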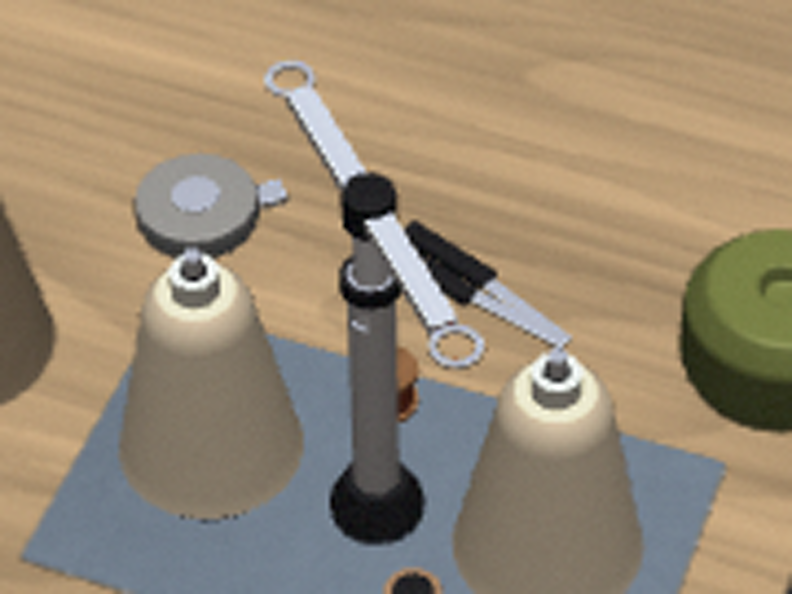

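View pics/c2.png

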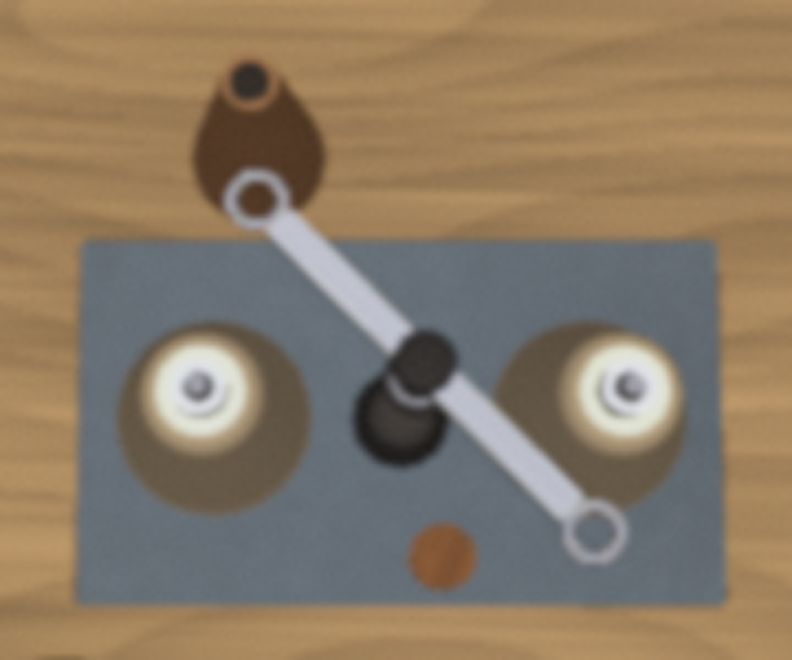

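```bash
python3 - <<'E'
from h import *
s=load('scene0'); t=load('top0')
# plate
hsv=cv2.cvtColor(t['image'],cv2.COLOR_RGB2HSV); 
m=cv2.inRange(hsv,(98,30,60),(120,130,160)); m=cv2.morphologyEx(m,cv2.MORPH_CLOSE,np.ones((5,5)))
cs,_=cv2.findContours(m,0,2); cs=[c for c in cs if cv2.pointPolygonTest(c,(270.,215.),False)>=0 or cv2.contourArea(c)>4000]
for c in cs:
    if not (250<c[:,0,0].mean()<420): continue
    P=onz(t,c[:,0].astype(float),.010)[:,:2].astype(np.float32)
    r=cv2.minAreaRect(cv2.convexHull(P)); print('plate',r)
def top(u,v): return [240+u/4.4,150+v/4.4]
def sc(u,v): return [230+u/4.4,160+v/4.4]
print('hub top onz .199',onz(t,[top(426,358)],.195), onz(s,[sc(369,188)],.199))
la=onz(t,[top(257,199),top(595,532)],.19);print('loops top',la, np.degrees(0),'yaw',np.arctan2(*(la[0]-la[1])[[1,0]]))
la=onz(s,[sc(290,79),sc(455,346)],.19);print('loops scene',la,'yaw',np.arctan2(*(la[1]-la[0])[[1,0]]))
print('depth loop bar', depth(s,[sc(330,130),sc(410,260),sc(369,185)]))
print('collar base',onz(t,[top(400,418)],.02))
print('slot', onz(s,[sc(360,325)],.145), depth(s,[sc(360,325)]))
for u,v,n in[(212,193,'brown'),(487,224,'blue'),(436,267,'dark'),(433,337,'blue2'),(323,293,'core')]: print(n,onz(s,[[u,v]],.137))
for u,v in [(469,256),(197,236),(178,156),(151,320)]: print(onz(t,[[u,v]],.137))
crop(s,300,190,36,36,16,'c3')
E
```

```text
plate ((0.5168559551239014, 0.01695285737514496), (0.1509777009487152, 0.272199809551239), 1.3045960664749146)
hub top onz .199 [[0.51938798 0.01527096 0.195     ]] [[0.50193515 0.01303917 0.199     ]]
loops top [[ 0.57450092  0.0746586   0.19      ]
 [ 0.46167094 -0.04341393  0.19      ]] 0.0 yaw 0.8080988868650414
loops scene [[ 0.446987   -0.04536159  0.19      ]
 [ 0.55967411  0.07191822  0.19      ]] yaw 0.805366683125334
depth loop bar [[ 0.48677714 -0.00984428  0.20924193]
 [ 0.53886641  0.04530805  0.2068271 ]
 [ 0.51125243  0.01708826  0.21111968]]
collar base [[0.51605458 0.01658652 0.02      ]]
slot [[0.52679392 0.01821283 0.145     ]] [[0.521873   0.0160503  0.13888471]]
brown [[ 0.49337415 -0.20479761  0.137     ]]
blue [[0.37981145 0.30808171 0.137     ]]
dark [[0.5127194  0.24461853 0.137     ]]
blue2 [[0.6517235  0.27707281 0.137     ]]
core [[0.63483733 0.08263575 0.137     ]]
[[ 0.4915376  -0.20298412  0.137     ]]
[[0.51399102 0.24046058 0.137     ]]
[[0.64839283 0.2805311  0.137     ]]
[[0.37678164 0.30730313 0.137     ]]
```

View pics/c3.png

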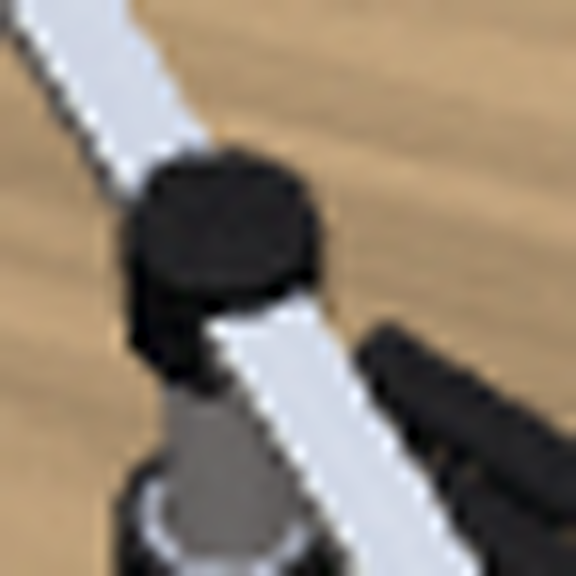

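```bash
cat >> h.py <<'E'
def tri(s,a,t,b):
    pa=cv2.undistortPoints(np.array([[a]],float),K(s),np.array(s['dist'])).reshape(2,1);pb=cv2.undistortPoints(np.array([[b]],float),K(t),np.array(t['dist'])).reshape(2,1)
    X=cv2.triangulatePoints(np.c_[s['R'],s['t']],np.c_[t['R'],t['t']],pa,pb); return (X[:3]/X[3]).ravel()
E
python3 - <<'E'
from h import *
from scipy.spatial.transform import Rotation as R
s=load('scene0'); t=load('top0')
def top(u,v): return [240+u/4.4,150+v/4.4]
def sc(u,v): return [230+u/4.4,160+v/4.4]
a=tri(s,sc(290,79),t,top(595,532)); b=tri(s,sc(455,346),t,top(257,199)); print(a,b,(a+b)/2,np.arctan2(b[1]-a[1],b[0]-a[0]))
print('hub',tri(s,sc(369,188),t,top(426,358)))
print('cone pins',tri(s,sc(193,256),t,top(630,388)),tri(s,sc(557,355),t,top(199,386)))
st=manip.sense(); print(R.from_quat(st['tool_rot']).as_matrix().round(3))
crop(s,300,205,30,30,20,'c4')
E
```

```text
[ 0.46061771 -0.04025119  0.20405313] [0.57126103 0.07518425 0.20395795] [0.51593937 0.01746653 0.20400554] 0.8065916927826555
hub [0.51636027 0.01769958 0.21477193]
cone pins [ 0.51644167 -0.06182714  0.14453594] [0.51320529 0.09680693 0.14492644]
[[-0.934  0.358 -0.001]
 [ 0.358  0.934 -0.002]
 [ 0.    -0.002 -1.   ]]
```

View pics/c4.png

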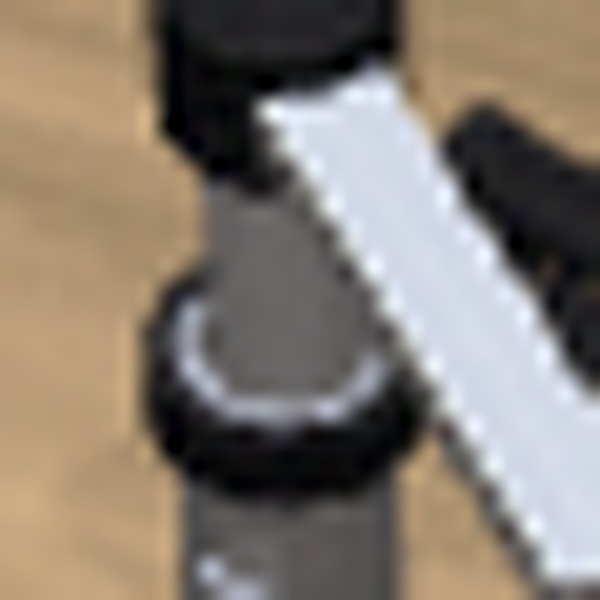

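```bash
python3 - <<'E'
from h import *
s=load('scene0')
crop(s,302,225,30,30,20,'c5')
c=np.array([.516,.0172])
for y in np.arange(-.6,.61,.1):
    print(round(y,1),proj(s,[[c[0]+.01*np.cos(y),c[1]+.01*np.sin(y),z] for z in(.1405,.145,.1495)]).round(1).tolist())
print(proj(s,[[*c,.165],[*c,.145]]))
E
```

```text
-0.6 [[309.0, 233.5], [308.9, 231.9], [308.9, 230.2]]
-0.5 [[309.3, 233.8], [309.3, 232.2], [309.2, 230.5]]
-0.4 [[309.7, 234.2], [309.6, 232.5], [309.6, 230.8]]
-0.3 [[310.1, 234.4], [310.0, 232.8], [310.0, 231.1]]
-0.2 [[310.5, 234.7], [310.5, 233.0], [310.4, 231.3]]
-0.1 [[311.0, 234.9], [311.0, 233.2], [310.9, 231.6]]
-0.0 [[311.5, 235.1], [311.5, 233.4], [311.4, 231.7]]
0.1 [[312.0, 235.2], [312.0, 233.5], [311.9, 231.9]]
0.2 [[312.6, 235.3], [312.5, 233.6], [312.5, 232.0]]
0.3 [[313.1, 235.3], [313.1, 233.7], [313.0, 232.0]]
0.4 [[313.7, 235.3], [313.6, 233.7], [313.6, 232.0]]
0.5 [[314.2, 235.3], [314.2, 233.7], [314.2, 232.0]]
0.6 [[314.8, 235.2], [314.8, 233.6], [314.7, 231.9]]
[[313.37507602 222.0099273 ]
 [313.58233744 229.50944378]]
```

View pics/c5.png

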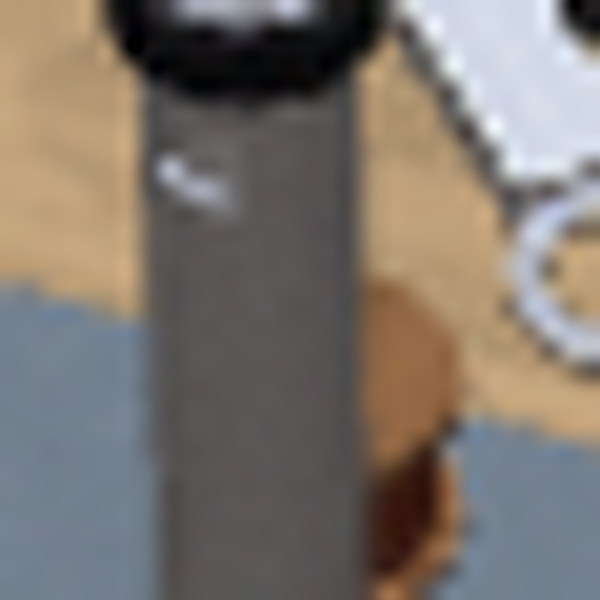

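```bash
python3 -m creep '{"claw":[8.5,8.5,8.5,8.5,8.5,8.5,8.5,8.5,8.5,8.5,8.5,8.5],"dp":[[-4,-3.5,-2],[-8,-7,-3],[-12,-10.5,-3],[-16,-14,-3],[-20,-18,-3],[-24,-21,-3],[-28,-25,-3],[-32,-28,-3],[-36,-32,-3],[-40,-35,-3],[-44,-39,-3],[-46,-41,-3]],"roll":[0.14,0.28,0.42,0.56,0.7,0.84,0.98,1.12,1.26,1.4,1.54,1.68]}' 30; cat > st.py <<'E'
from h import *
import sys
from scipy.spatial.transform import Rotation as R
s=manip.sense(); M=R.from_quat(s['tool_rot']).as_matrix()
print('t',round(s['t'],2),'p',s['tcp_pos'].round(4),'q',s['q'].round(3),'F',s['force'].round(2),'T',s['ft_torque'].round(3),'gap',round(s['finger_gap'],3))
print('yaw_y',np.arctan2(M[1,1],M[0,1]).round(4),'z',M[:,2].round(3))
if len(sys.argv)>3:
    d=np.array([float(a) for a in sys.argv[1:4]])-s['tcp_pos']; print('dp cm',(M.T@d*100).round(2))
E
python3 st.py .516 .0175 .27
```

```text
t: 1.3
tcp_pos: [0.498, 0.053, 0.2801]
tool_rot: [0.855, 0.518, -0.0, -0.0]
force: [0.8, -0.1, 0.0]
finger_gap: 0.999
t 1.3 p [0.498  0.053  0.2801] q [-0.118  0.322  1.702  0.     1.118  0.363] F [ 0.84 -0.08  0.04] T [ 0.088 -0.1   -0.051] gap 0.999
yaw_y -0.481 z [-0.  0. -1.]
dp cm [-2.31  3.24  1.01]
```

```bash
python3 -m creep '{"claw":[8.5,8.5,8.5],"dp":[[0,0,0],[0,0,0],[0,0,0]],"roll":[0.14,0.28,0.28]}'; python3 st.py .516 .0175 .25; python3 - <<'E'
from h import *
snap('scene','scene1'); snap('top','top1')
E
```

```text
t: 1.6
tcp_pos: [0.4974, 0.0543, 0.2798]
tool_rot: [0.918, 0.396, -0.001, -0.0]
force: [0.0, 0.5, -0.8]
finger_gap: 0.994
t 1.6 p [0.4974 0.0543 0.2798] q [-0.115  0.322  1.703  0.     1.118  0.641] F [ 0.03  0.48 -0.8 ] T [-0.031 -0.021  0.062] gap 0.994
yaw_y -0.7562 z [-0.001  0.    -1.   ]
dp cm [-1.4   3.89  2.98]
```

View pics/scene1.png

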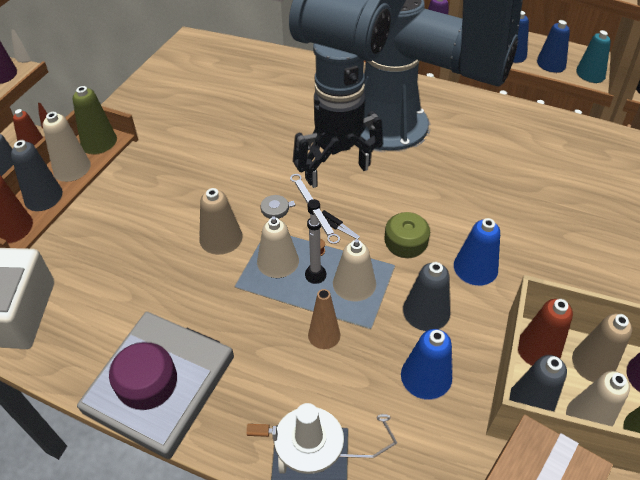

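Candidates seen in the scene view: stand mast hub at (314,206) is the only guide bar; spare cones are dark (436,267) and beige (212,193); blue look-alikes (487,224) and (433,337), brown empty core (323,320). The crop confirmed the hub, bar and slot. The gripper is clear above; I now move over the hub and descend.

```bash
python3 -m creep '{"claw":[8.5,8.5,8.5,8.5,8.5,8.5,8.5,8.5],"dp":[[-0.7,2,0],[-1.4,3.9,0],[-1.4,3.9,0],[-1.4,3.9,1],[-1.4,3.9,2],[-1.4,3.9,3],[-1.4,3.9,3],[-1.4,3.9,3]],"roll":[0,0,0,0,0,0,0,0]}'; python3 st.py .516 .0175 .206; python3 - <<'E'
from h import *
s=snap('scene','scene2'); crop(s,250,130,140,105,5.5,'c6'); s=snap('top','top2'); crop(s,260,160,140,140,4,'c7')
E
```

```text
t: 2.5
tcp_pos: [0.5159, 0.0185, 0.2497]
tool_rot: [0.918, 0.397, -0.001, -0.0]
force: [0.2, -0.6, -0.3]
finger_gap: 0.994
t 2.5 p [0.5159 0.0185 0.2497] q [-0.181  0.383  1.702  0.     1.058  0.573] F [ 0.21 -0.6  -0.34] T [ 0.041 -0.04  -0.054] gap 0.994
yaw_y -0.7542 z [-0.001  0.    -1.   ]
dp cm [-0.06  0.08  4.37]
```

View pics/c6.png

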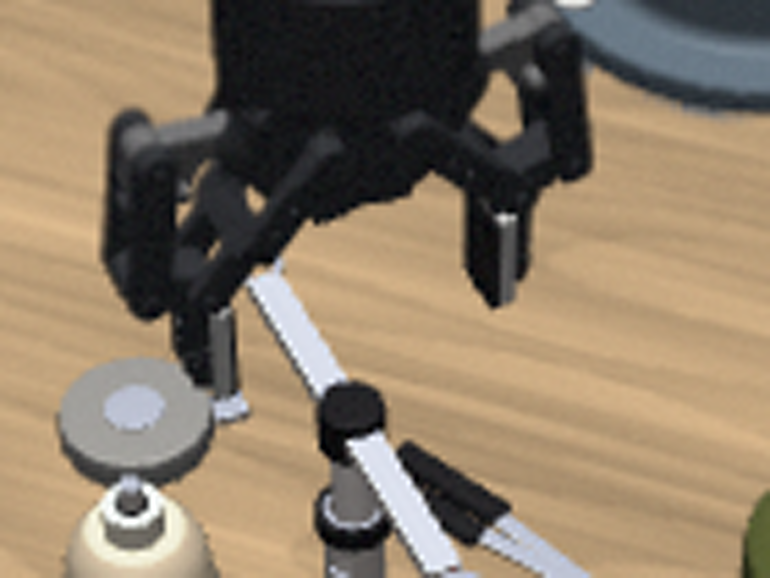

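View pics/c7.png

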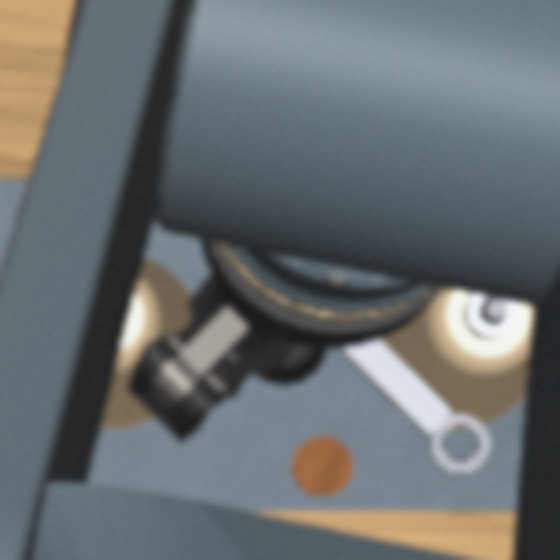

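```bash
python3 - <<'E'
from h import *
s=load('scene2')
p=np.array([.5159,.0185,.2497]);d=np.array([np.cos(-.7542),np.sin(-.7542),0])*.0427
for X in (p,p+d+[0,0,-.006],p-d+[0,0,-.006],[.516,.0175,.213]): print((proj(s,[X])[0]-[250,130])*5.5)
E
```

```text
[347.48626543 319.00270197]
[219.06595407 376.0448904 ]
[473.73127749 291.20662194]
[346.59704787 402.54296994]
```

```bash
python3 -m creep '{"claw":[8.5,8.5,8.5,8.5,8.5,8.5],"dp":[[-0.05,0.1,1],[-0.05,0.1,2],[-0.05,0.1,3],[-0.05,0.1,4.3],[-0.05,0.1,4.3],[-0.05,0.1,4.3]],"roll":[0.01,0.01,0.01,0.01,0.01,0.01]}'; python3 -m creep '{"claw":[5,3,2.5,2.4,2.3,2.2,2,1.8,1.6,1.6],"dp":[[0,0,0],[0,0,0],[0,0,0],[0,0,0],[0,0,0],[0,0,0],[0,0,0],[0,0,0],[0,0,0],[0,0,0]],"roll":[0,0,0,0,0,0,0,0,0,0]}' 30; python3 st.py;  python3 - <<'E'
from h import *
s=snap('scene','scene3'); crop(s,250,130,140,105,5.5,'c8')
E
```

```text
t: 3.2
tcp_pos: [0.5165, 0.017, 0.2067]
tool_rot: [0.92, 0.392, -0.001, -0.0]
force: [0.2, 0.4, 1.3]
finger_gap: 0.996
t: 4.2
tcp_pos: [0.5163, 0.0174, 0.2073]
tool_rot: [0.92, 0.392, -0.0, -0.0]
force: [-1.7, 2.4, 2.4]
finger_gap: 0.245
t 4.2 p [0.5163 0.0174 0.2073] q [-1.830e-01  4.430e-01  1.747e+00  1.000e-03  9.520e-01  5.820e-01] F [-1.74  2.43  2.4 ] T [0.48  0.407 0.002] gap 0.245
yaw_y -0.7651 z [-0.001  0.001 -1.   ]
```

View pics/c8.png

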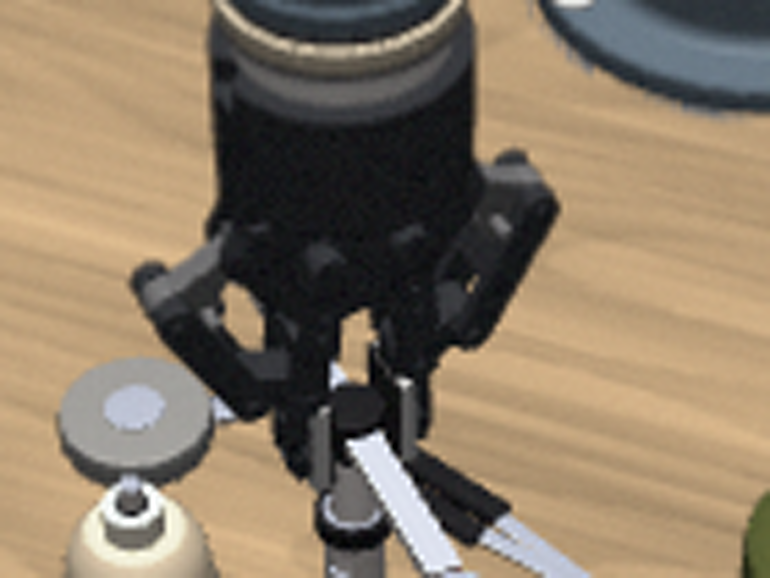

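The pads hold the hub (about 21 mm opening), with the bar running between them at (370,480) in the crop. Now I lift.

```bash
python3 -m creep '{"claw":[1.6,1.6,1.6,1.6,1.6,1.6,1.6,1.6,1.6,1.6],"dp":[[0,0,0],[0,0,-1],[0,0,-2],[0,0,-3],[0,0,-4],[0,0,-5.2],[0,0,-6.4],[0,0,-7.6],[0,0,-8.8],[0,0,-8.8]],"roll":[0,0,0,0,0,0,0,0,0,0]}' 45; python3 st.py;  python3 - <<'E'
from h import *
s=snap('scene','scene4'); crop(s,220,100,200,150,4,'c9')
E
```

```text
t: 5.25
tcp_pos: [0.5167, 0.0171, 0.2978]
tool_rot: [0.92, 0.392, 0.001, 0.0]
force: [-3.7, 4.1, 2.1]
finger_gap: 0.238
t 5.25 p [0.5167 0.0171 0.2978] q [-0.183  0.324  1.643 -0.     1.174  0.582] F [-3.74  4.05  2.09] T [0.717 0.683 0.   ] gap 0.238
yaw_y -0.7648 z [ 0.001 -0.    -1.   ]
```

View pics/c9.png

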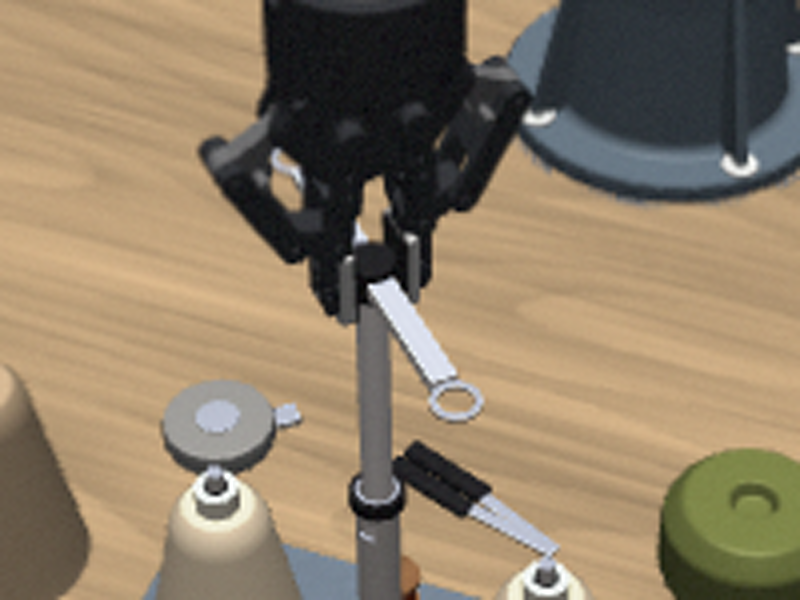

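```bash
python3 -m creep '{"claw":[1.6,1.6,1.6],"dp":[[0,-0.1,-0.4],[0,-0.1,-0.8],[0,-0.1,-0.8]],"roll":[0,0,0]}'; python3 st.py; python3 -m creep '{"claw":[1.6,1.6,1.6],"dp":[[0,0,-0.2],[0,0,-0.2],[0,0,-0.2]],"roll":[0,0,0]}'; python3 st.py
```

```text
t: 5.6
tcp_pos: [0.5164, 0.0173, 0.3043]
tool_rot: [0.92, 0.392, 0.0, 0.001]
force: [-1.9, 1.7, -0.6]
finger_gap: 0.24
t 5.6 p [0.5164 0.0173 0.3043] q [-1.830e-01  3.160e-01  1.634e+00 -1.000e-03  1.190e+00  5.830e-01] F [-1.85  1.74 -0.61] T [ 0.358  0.453 -0.009] gap 0.24
yaw_y -0.765 z [ 0.001 -0.001 -1.   ]
t: 5.9
tcp_pos: [0.5163, 0.0174, 0.3056]
tool_rot: [0.92, 0.392, 0.0, 0.0]
force: [-0.2, 1.8, -2.9]
finger_gap: 0.236
t 5.9 p [0.5163 0.0174 0.3056] q [-1.830e-01  3.150e-01  1.632e+00 -1.000e-03  1.194e+00  5.830e-01] F [-0.18  1.77 -2.88] T [0.236 0.271 0.043] gap 0.236
yaw_y -0.765 z [ 0.001 -0.001 -1.   ]
```

```bash
for i in 1 2; do python3 -m creep '{"claw":[1.6,1.6,1.6],"dp":[[0,0,-0.1],[0,0,-0.1],[0,0,-0.1]],"roll":[0,0,0]}' >/dev/null; python3 st.py; done
```

```text
t 6.2 p [0.5162 0.0175 0.3062] q [-0.183  0.314  1.632 -0.     1.196  0.583] F [ 0.44  0.27 -5.34] T [0.092 0.068 0.001] gap 0.24
yaw_y -0.765 z [ 0. -0. -1.]
t 6.5 p [0.5161 0.0176 0.3073] q [-0.182  0.313  1.63  -0.     1.198  0.583] F [ 0.24 -0.05 -6.18] T [0.094 0.026 0.019] gap 0.238
yaw_y -0.765 z [ 0. -0. -1.]
```

```bash
for i in 1 2; do python3 -m creep '{"claw":[1.6,1.6,1.6],"dp":[[0,0,-0.1],[0,0,-0.1],[0,0,-0.1]],"roll":[0,0,0]}' >/dev/null; python3 st.py; done; python3 - <<'E'
from h import *
s=snap('scene','scene5'); crop(s,220,90,200,150,4,'c10')
def sc(u,v): return [220+u/4,90+v/4]
E
```

```text
t 6.8 p [0.5161 0.0176 0.3085] q [-0.182  0.311  1.629 -0.     1.201  0.583] F [-0.37 -0.21 -5.45] T [-0.054 -0.025 -0.024] gap 0.241
yaw_y -0.765 z [ 0. -0. -1.]
t 7.1 p [0.5161 0.0176 0.3095] q [-0.182  0.31   1.627 -0.     1.204  0.583] F [-0.24  0.06 -5.3 ] T [0.    0.064 0.006] gap 0.241
yaw_y -0.765 z [ 0. -0. -1.]
```

View pics/c10.png

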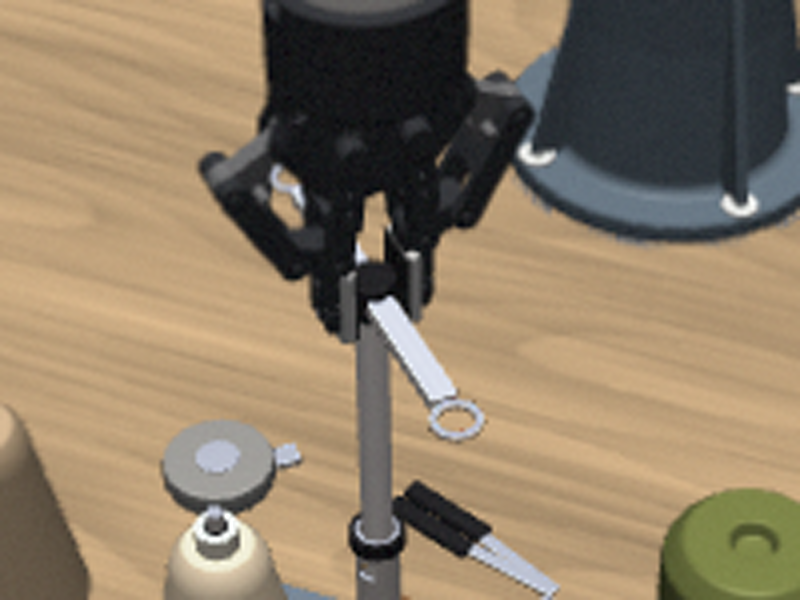

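```bash
for i in 1 2; do python3 -m creep '{"claw":[1.6,1.6,1.6],"dp":[[0,0,-0.1],[0,0,-0.1],[0,0,-0.1]],"roll":[0,0,0]}' >/dev/null; python3 st.py; done
```

```text
t 7.45 p [0.5161 0.0176 0.3104] q [-0.182  0.309  1.626 -0.     1.206  0.583] F [ 0.61  0.15 -5.21] T [-0.06  -0.021 -0.004] gap 0.236
yaw_y -0.765 z [ 0. -0. -1.]
t 7.75 p [0.5159 0.0177 0.3109] q [-0.182  0.309  1.625 -0.     1.208  0.583] F [  0.93  -1.18 -10.51] T [-0.131 -0.216  0.025] gap 0.236
yaw_y -0.765 z [-0.001 -0.    -1.   ]
```

Upper stop felt (10.5 N at z = 0.311). I'll ease off slightly and turn the bar towards the slot (world yaw increasing, so roll is negative).

```bash
python3 -m creep '{"claw":[1.6,1.6,1.6,1.6,1.6,1.6],"dp":[[0,0,0.05],[0,0,0.05],[0,0,0.05],[0,0,0.05],[0,0,0.05],[0,0,0.05]],"roll":[0,-0.08,-0.16,-0.24,-0.32,-0.32]}' >/dev/null; python3 st.py; for i in 1 2; do  python3 -m creep '{"claw":[1.6,1.6,1.6],"dp":[[0,0,0],[0,0,0],[0,0,0]],"roll":[-0.05,-0.05,-0.05]}' >/dev/null; python3 st.py; done; python3 - <<'E'
from h import *
s=snap('scene','scene6'); crop(s,240,140,150,112,5,'c11')
E
```

```text
t 8.35 p [0.5159 0.0178 0.3109] q [-0.182  0.309  1.626  0.     1.208  0.263] F [ 0.59 -0.38 -7.49] T [-0.038 -0.047 -0.001] gap 0.24
yaw_y -0.4452 z [-0.  0. -1.]
t 8.65 p [0.5158 0.0178 0.3108] q [-0.182  0.309  1.626  0.     1.208  0.214] F [ 0.51 -0.1  -7.79] T [-0.008  0.031 -0.058] gap 0.243
yaw_y -0.3968 z [-0.  0. -1.]
t 8.95 p [0.5158 0.0178 0.3108] q [-0.182  0.309  1.626  0.     1.208  0.164] F [-0.26  0.19 -6.53] T [-0.008  0.098 -0.004] gap 0.24
yaw_y -0.3464 z [-0.001  0.    -1.   ]
```

View pics/c11.png

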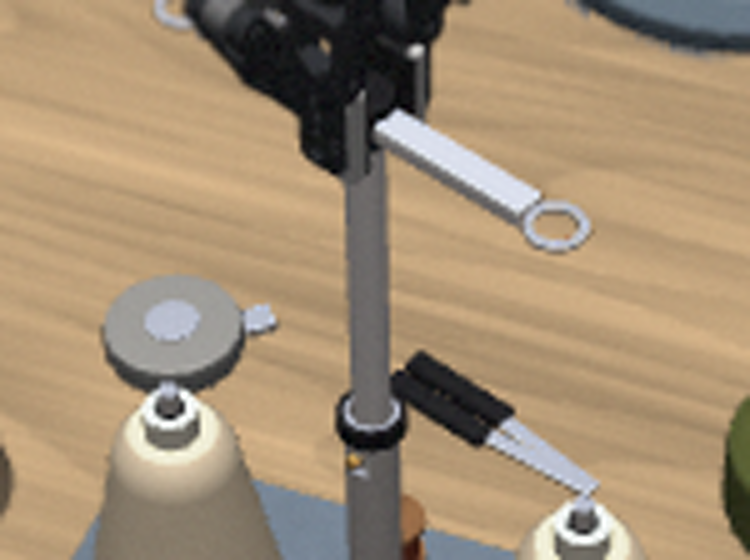

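Brass now shows at the slot's left edge (354,459); the bar turns with the gripper. Keep turning in small steps.

```bash
for i in 1 2; do  python3 -m creep '{"claw":[1.6,1.6,1.6],"dp":[[0,0,0],[0,0,0],[0,0,0]],"roll":[-0.05,-0.05,-0.05]}' >/dev/null; python3 st.py; done; python3 - <<'E'
from h import *
s=snap('scene','scene7'); crop(s,290,205,60,45,13,'c12')
E
```

```text
t 9.3 p [0.5158 0.0178 0.3108] q [-0.182  0.309  1.626  0.     1.208  0.114] F [-1.16  0.75 -6.6 ] T [0.023 0.104 0.02 ] gap 0.233
yaw_y -0.2962 z [-0.  0. -1.]
t 9.6 p [0.5158 0.0178 0.3108] q [-0.182  0.309  1.626  0.     1.208  0.064] F [-0.47  0.27 -6.41] T [ 0.097  0.178 -0.078] gap 0.239
yaw_y -0.2463 z [-0.  0. -1.]
```

View pics/c12.png

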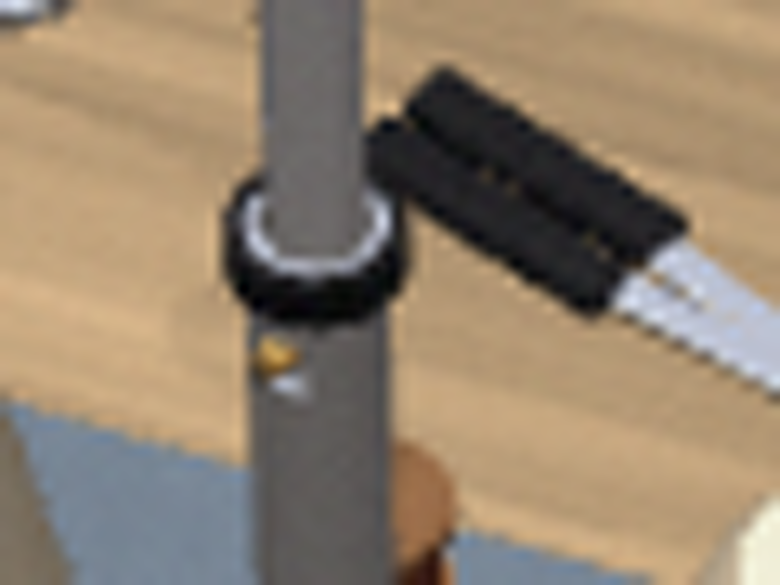

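```bash
python3 -m creep '{"claw":[1.6,1.6,1.6],"dp":[[0,0,0],[0,0,0],[0,0,0]],"roll":[-0.05,-0.05,-0.05]}' >/dev/null; python3 st.py; python3 - <<'E'
from h import *
s=snap('scene','scene8'); crop(s,290,205,60,45,13,'c13')
E
```

```text
t 9.95 p [0.5158 0.0178 0.3108] q [-0.182  0.309  1.626  0.     1.208  0.014] F [-2.38  0.6  -6.71] T [-0.02   0.273 -0.042] gap 0.233
yaw_y -0.1962 z [-0.  0. -1.]
```

View pics/c13.png

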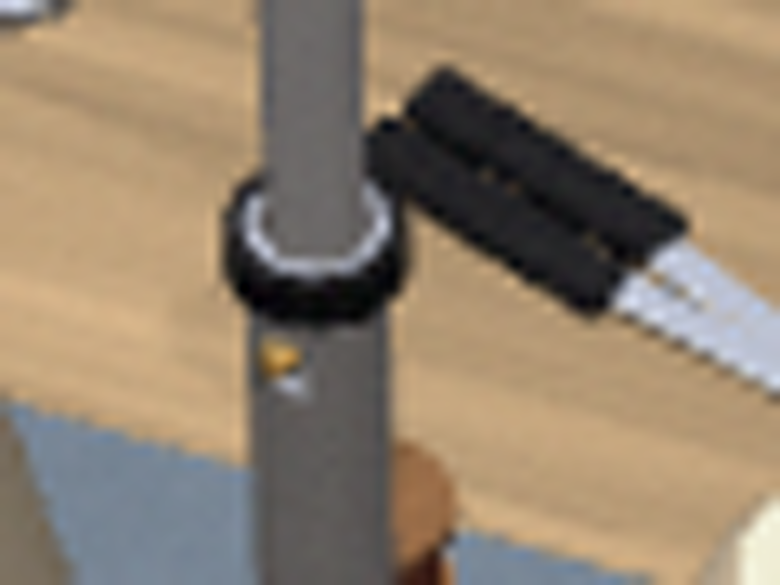

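```bash
for i in 1 2; do python3 -m creep '{"claw":[1.6,1.6,1.6],"dp":[[0,0,0],[0,0,0],[0,0,0]],"roll":[-0.04,-0.04,-0.04]}' >/dev/null; python3 st.py; done; python3 - <<'E'
from h import *
s=snap('scene','scene9'); crop(s,290,205,60,45,13,'c14')
E
```

```text
t 10.3 p [0.5159 0.0178 0.3108] q [-0.182  0.309  1.625 -0.     1.208 -0.026] F [-2.91 -0.05 -5.72] T [ 0.121  0.311 -0.017] gap 0.238
yaw_y -0.156 z [-0.  0. -1.]
t 10.6 p [0.5159 0.0178 0.3108] q [-0.182  0.309  1.626  0.     1.208 -0.066] F [-2.18  1.06 -6.02] T [ 0.149  0.389 -0.   ] gap 0.235
yaw_y -0.1161 z [-0.  0. -1.]
```

View pics/c14.png

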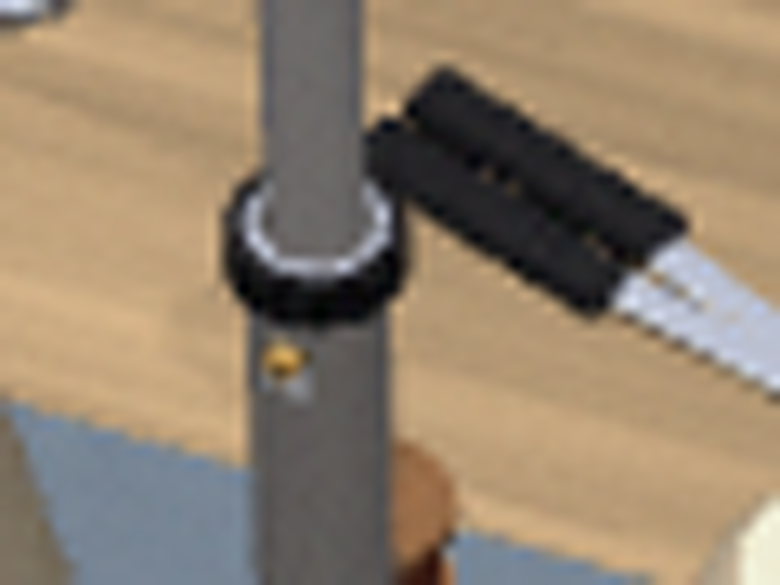

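```bash
for i in 1 2; do python3 -m creep '{"claw":[1.6,1.6,1.6],"dp":[[0,0,0],[0,0,0],[0,0,0]],"roll":[-0.04,-0.04,-0.04]}' >/dev/null; python3 st.py; done; python3 - <<'E'
from h import *
s=snap('scene','scene10'); crop(s,290,205,60,45,13,'c15'); crop(s,240,110,150,112,5,'c16')
E
```

```text
t 10.95 p [0.5159 0.0178 0.3108] q [-0.182  0.309  1.626 -0.     1.208 -0.106] F [-2.85  1.51 -5.78] T [ 0.089  0.488 -0.016] gap 0.24
yaw_y -0.076 z [-0.  0. -1.]
t 11.25 p [0.5158 0.0178 0.3108] q [-0.182  0.309  1.626 -0.     1.208 -0.146] F [-2.54  0.26 -5.48] T [ 0.146  0.482 -0.044] gap 0.237
yaw_y -0.0362 z [-0.  0. -1.]
```

View pics/c15.png

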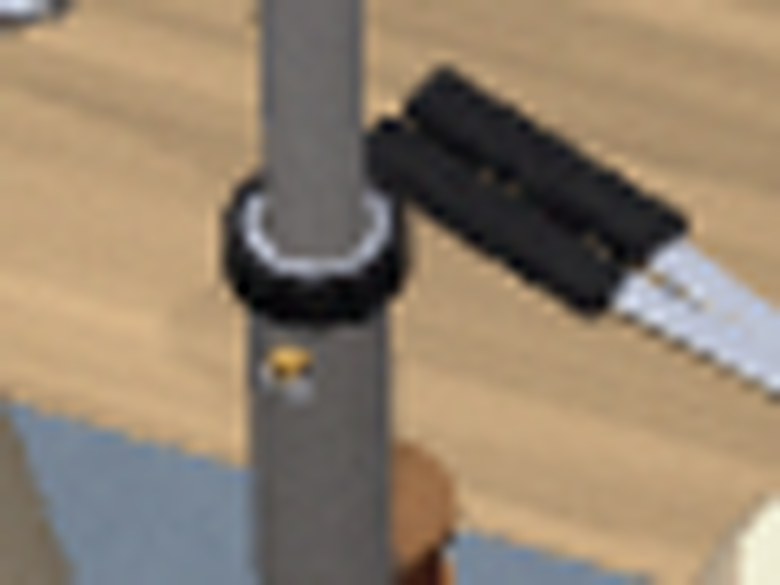

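View pics/c16.png

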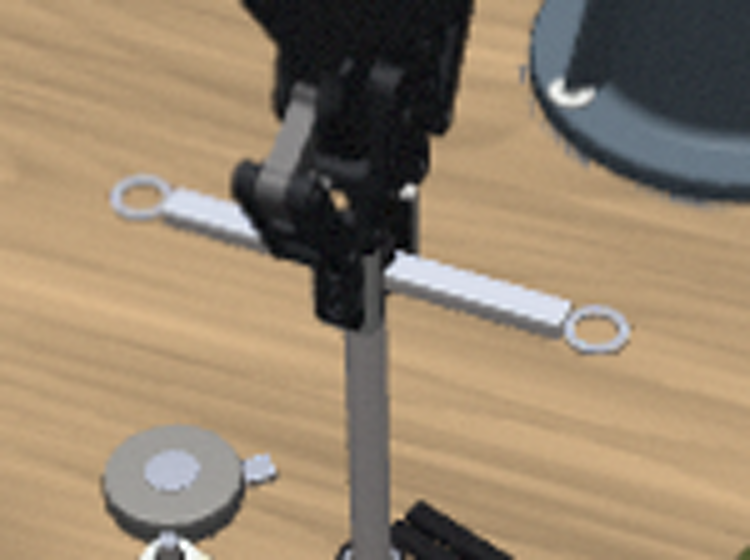

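```bash
python3 - <<'E'
from h import *
s=load('scene10')
f=lambda u,v:[240+u/5-.4,110+v/5-.4]
a=onz(s,[f(140,196),f(596,328)],.306);d=a[1]-a[0];print(a,np.arctan2(d[1],d[0])-np.pi/2,np.linalg.norm(d))
for t in('scene6','scene7','scene8','scene9','scene10'):
    s=load(t);im=s['image'][225:240,303:322].astype(float);h=cv2.cvtColor(s['image'],cv2.COLOR_RGB2HSV)[225:240,303:322]
    w=np.clip(im[:,:,0]-im[:,:,2]-25,0,None); w[:, :5]=0;v,u=np.mgrid[225:240,303:322]
    print(t,(w>0).sum(),w.sum(),(w*u).sum()/w.sum(),(w*v).sum()/w.sum())
    z=s['z_map'][228:236,308:316]; print((z*1000).round(0).astype(int)[2:6].tolist())
E
```

```text
[[ 0.51040873 -0.06382473  0.306     ]
 [ 0.51602722  0.09716327  0.306     ]] -0.03488587951822786 0.16108600580427737
scene6 49 1857.0 315.0096930533118 232.9203015616586
[[1286, 1095, 1091, 1086, 1085, 1087, 1086, 1083], [1290, 1092, 1088, 1089, 1087, 1087, 1091, 1090], [1287, 1091, 1091, 1093, 1096, 1094, 1089, 1091], [1285, 1098, 1092, 1099, 0, 1093, 1092, 1092]]
scene7 49 1870.0 315.0390374331551 232.99358288770054
[[1285, 1089, 1092, 1088, 1085, 1085, 1086, 1084], [1285, 1095, 1091, 1091, 1087, 1086, 1083, 1086], [1283, 1092, 1091, 1092, 1091, 1092, 1088, 1089], [1282, 1099, 1089, 1087, 1098, 1096, 1093, 1089]]
scene8 47 1852.0 315.1700863930885 233.00431965442763
[[1293, 1096, 1086, 1087, 1082, 1085, 1087, 1082], [1289, 1094, 1095, 1089, 1087, 1085, 1089, 1084], [1289, 1098, 1091, 1093, 1086, 1094, 1086, 1092], [1285, 1101, 1090, 1086, 1095, 1093, 1088, 1087]]
scene9 48 1830.0 315.2562841530055 233.05464480874318
[[1290, 1094, 1089, 1083, 1088, 1086, 1086, 1084], [1288, 1092, 1094, 1090, 1087, 1085, 1084, 1084], [1289, 1098, 1091, 1088, 1088, 1091, 1087, 1090], [1282, 1099, 1089, 1087, 1086, 1095, 1091, 1097]]
scene10 47 1796.0 315.37138084632517 233.06959910913142
[[1291, 1094, 1087, 1086, 1088, 1084, 1084, 1085], [1291, 1097, 1097, 1093, 1085, 1082, 1084, 1087], [1290, 1099, 1099, 1088, 1088, 1092, 1085, 1087], [1286, 1102, 1088, 1086, 1087, 1094, 1088, 1090]]
```

```bash
python3 - <<'E'
from h import *
A=load('scene4')['image'];B=load('scene10')['image']
for n,(u,v,w,h) in dict(coneL=(255,215,25,50),coneR=(335,240,45,60),plateR=(360,255,40,65),base=(300,265,30,25),plateL=(235,260,40,40),collar=(303,218,22,8)).items():
    ga=cv2.cvtColor(A,cv2.COLOR_RGB2GRAY)[v:v+h,u:u+w].astype(np.float32);gb=cv2.cvtColor(B,cv2.COLOR_RGB2GRAY)[v:v+h,u:u+w].astype(np.float32)
    print(n,cv2.phaseCorrelate(ga,gb), np.abs(ga-gb).mean())
C=[cv2.resize(load(t)['image'][222:242,303:325,::-1],None,fx=17,fy=17,interpolation=cv2.INTER_CUBIC) for t in('scene4','scene10')]
cv2.imwrite('pics/c17.png',np.hstack(C))
E
```

```text
coneL ((0.4684760040042235, 0.006571512602626228), 0.9855467899560928) 1.9312
coneR ((0.46849428000051674, 0.01987782940991778), 0.9907419183519152) 1.9544444
plateR ((-0.006718362023775626, 0.003804951974558435), 1.0049779769447116) 2.001923
base ((-0.048996648799436215, 0.460155253787752), 1.0001155904134114) 2.3533332
plateL ((0.007422466812720074, 0.0034037220499847365), 0.9748662894964218) 1.955625
collar ((-0.05033642453414444, 0.0004309746456554464), 1.001522397622466) 2.8579545
```

View pics/c17.png

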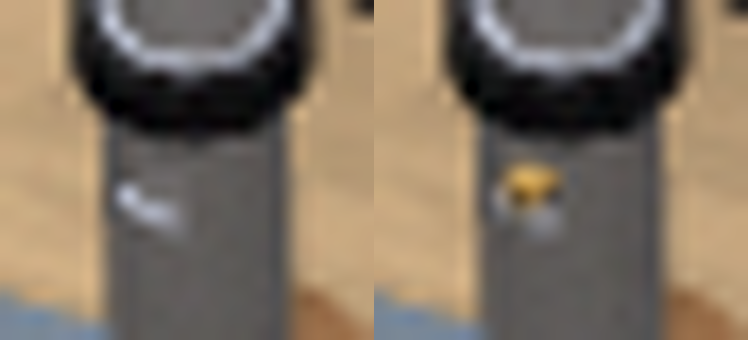

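```bash
for i in 1 2; do python3 -m creep '{"claw":[1.6,1.6,1.6],"dp":[[0,0,0],[0,0,0],[0,0,0]],"roll":[-0.04,-0.04,-0.04]}' >/dev/null; python3 st.py; done; python3 - <<'E'
from h import *
s=snap('scene','scene11'); crop(s,290,205,60,45,13,'c18'); crop(s,240,110,150,112,5,'c19')
E
```

```text
t 11.6 p [0.5159 0.0178 0.3108] q [-0.182  0.309  1.626 -0.     1.208 -0.186] F [-2.55  0.87 -5.67] T [ 0.102  0.435 -0.011] gap 0.24
yaw_y 0.004 z [-0.  0. -1.]
t 11.9 p [0.5159 0.0177 0.3108] q [-0.182  0.309  1.626 -0.     1.208 -0.226] F [-2.89 -0.33 -5.1 ] T [ 0.147  0.555 -0.074] gap 0.238
yaw_y 0.0439 z [-0.  0. -1.]
```

View pics/c18.png

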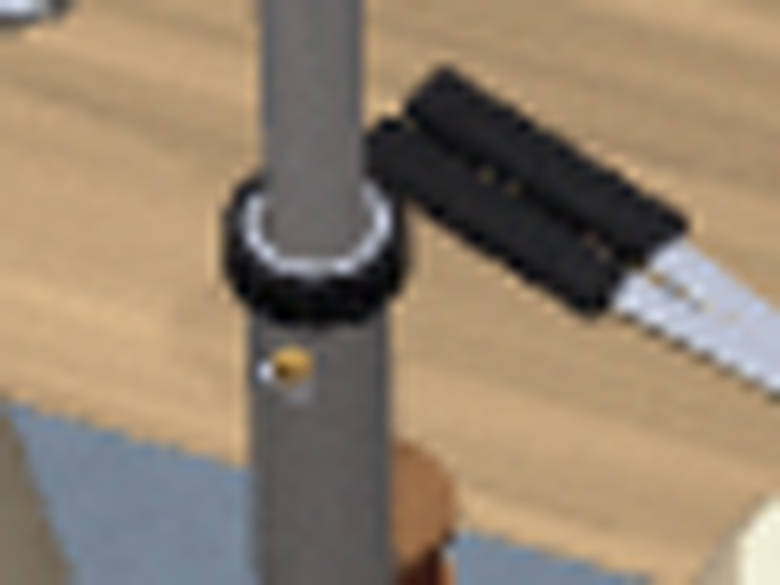

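View pics/c19.png

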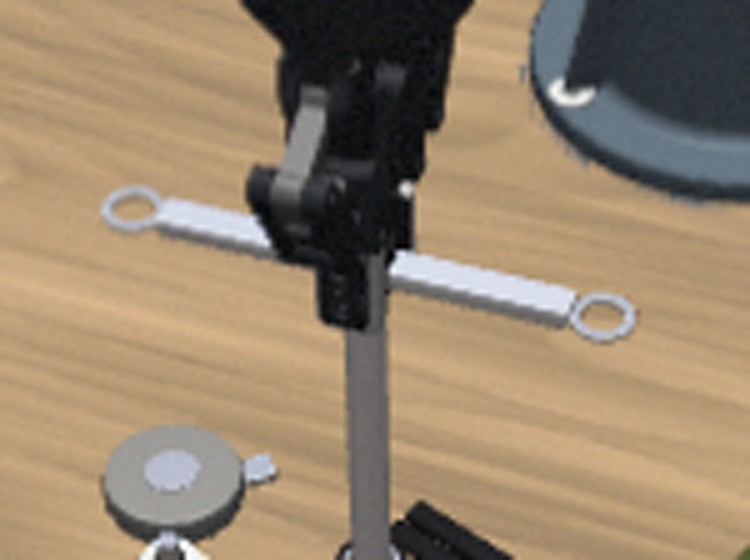

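```bash
python3 - <<'E'
from h import *
s=load('scene11')
f=lambda u,v:[240+u/5-.4,110+v/5-.4]
a=onz(s,[f(131,208),f(602,316)],.306);d=a[1]-a[0];print(np.arctan2(d[1],d[0])-np.pi/2)
C=[cv2.resize(load('scene%d'%i)['image'][226:239,305:320,::-1],None,fx=12,fy=12,interpolation=cv2.INTER_NEAREST) for i in(4,6,7,8,9,10,11)]
C.append(C[0]*0)
cv2.imwrite('pics/c20.png',np.vstack([np.hstack(C[:4]),np.hstack(C[4:])]))
c=np.array([.516,.0177])
for y in (-.3,-.2,-.1,0,.05):
  print(y,[(proj(s,[[c[0]+r*np.cos(y),c[1]+r*np.sin(y),.1455]])[0]+[.5,0]).round(1).tolist() for r in(.0085,.010,.012)])
E
```

```text
0.042158844028175047
-0.3 [[311.3, 232.2], [310.8, 232.7], [310.1, 233.3]]
-0.2 [[311.7, 232.4], [311.2, 232.9], [310.6, 233.6]]
-0.1 [[312.1, 232.6], [311.7, 233.1], [311.2, 233.9]]
0 [[312.5, 232.7], [312.2, 233.3], [311.8, 234.1]]
0.05 [[312.8, 232.8], [312.5, 233.4], [312.1, 234.2]]
```

View pics/c20.png

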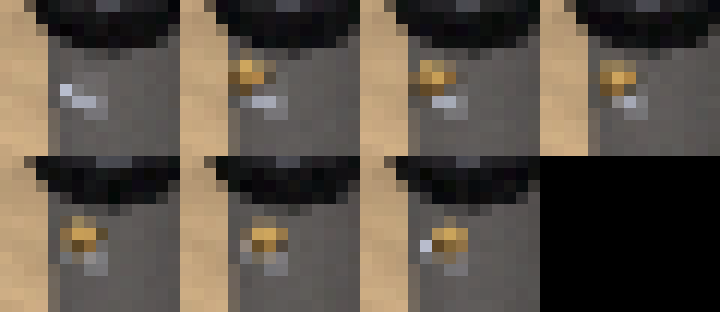

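```bash
python3 - <<'E'
from h import *
A=load('scene4')['image'].astype(float)[226:240,304:322]
v,u=np.mgrid[226:240,304:322]; c=np.array([.5161,.0176])
P=lambda r,y,z:proj(load('scene4'),[[c[0]+r*np.cos(y),c[1]+r*np.sin(y),z]])[0]
for i,y in((6,-.346),(7,-.246),(8,-.196),(9,-.116),(10,-.036),(11,.044)):
    B=load('scene%d'%i)['image'].astype(float)[226:240,304:322]; d=(B[:,:,0]-B[:,:,2])-(A[:,:,0]-A[:,:,2])
    w=np.where(d>15,d,0); w[:, 14:]=0
    print(i,y,w.sum().round(),'obs',((w*u).sum()/w.sum()).round(2),((w*v).sum()/w.sum()).round(2),'pred',[P(r,y,.146).round(2).tolist() for r in(.0085,.01,.012)])
# axis check: tube edges at row 236
g=A[10].mean(1); print(g.round())
E
```

```text
6 -0.346 627.0 obs 310.19 231.7 pred [[310.58, 231.91], [310.01, 232.38], [309.26, 233.01]]
7 -0.246 658.0 obs 310.57 232.05 pred [[310.94, 232.13], [310.44, 232.64], [309.78, 233.32]]
8 -0.196 638.0 obs 310.87 232.13 pred [[311.14, 232.23], [310.67, 232.76], [310.05, 233.46]]
9 -0.116 674.0 obs 311.25 232.32 pred [[311.46, 232.37], [311.05, 232.93], [310.51, 233.67]]
10 -0.036 641.0 obs 311.52 232.45 pred [[311.8, 232.49], [311.45, 233.07], [310.99, 233.84]]
11 0.044 592.0 obs 311.95 232.61 pred [[312.15, 232.6], [311.87, 233.19], [311.49, 233.99]]
[168. 168. 165. 166. 165. 100.  89.  91.  90.  95.  95.  91.  87.  87.
  86.  84. 142. 163.]
```

```bash
for i in 1 2; do python3 -m creep '{"claw":[1.6,1.6,1.6],"dp":[[0,0,-0.06],[0,0,-0.06],[0,0,-0.06]],"roll":[0,0,0]}' >/dev/null; python3 st.py; done
```

```text
t 12.25 p [0.5158 0.0177 0.3109] q [-0.182  0.309  1.625  0.     1.209 -0.227] F [-2.35  0.28 -9.57] T [ 0.089  0.403 -0.068] gap 0.24
yaw_y 0.0447 z [-0.001  0.    -1.   ]
t 12.55 p [0.5156 0.0178 0.311 ] q [-0.182  0.309  1.625  0.     1.21  -0.227] F [ -0.77   1.77 -16.07] T [ 0.015  0.161 -0.078] gap 0.242
yaw_y 0.0449 z [-0.002  0.    -1.   ]
```

```bash
for i in 1 2 3 4; do python3 -m creep '{"claw":[1.6,1.6,1.6],"dp":[[0,0,0.1],[0,0,0.1],[0,0,0.1]],"roll":[0,0,0]}' >/dev/null; python3 st.py|head -1; done
```

```text
t 12.85 p [0.5157 0.0178 0.3109] q [-0.182  0.309  1.625 -0.     1.208 -0.227] F [ -3.15   0.75 -12.89] T [ 0.062  0.457 -0.046] gap 0.236
t 13.15 p [0.516  0.0177 0.3108] q [-0.182  0.309  1.626 -0.     1.207 -0.227] F [-5.33  0.89 -5.4 ] T [ 0.169  0.818 -0.029] gap 0.238
t 13.45 p [0.5162 0.0177 0.3106] q [-0.182  0.309  1.626 -0.     1.205 -0.227] F [-6.61  0.48  0.12] T [ 0.172  1.063 -0.113] gap 0.24
t 13.75 p [0.5163 0.0177 0.31  ] q [-0.182  0.309  1.627 -0.     1.203 -0.227] F [-6.81  0.91  1.49] T [ 0.116  1.147 -0.106] gap 0.234
```

```bash
for i in 1 2 3; do python3 -m creep '{"claw":[1.6,1.6,1.6],"dp":[[0,-0.05,0.1],[0,-0.05,0.1],[0,-0.05,0.1]],"roll":[0,0,0]}' >/dev/null; python3 st.py|head -1; done
```

```text
t 14.05 p [0.5162 0.0176 0.3093] q [-0.182  0.309  1.629  0.     1.2   -0.228] F [-6.51  1.69  1.71] T [ 0.134  1.117 -0.073] gap 0.235
t 14.35 p [0.516  0.0176 0.3084] q [-0.183  0.31   1.631  0.     1.196 -0.228] F [-5.47  1.55  1.99] T [ 0.215  0.969 -0.044] gap 0.239
t 14.65 p [0.5159 0.0176 0.3071] q [-0.183  0.311  1.634  0.     1.192 -0.228] F [-3.16  1.31  2.08] T [ 0.249  0.782 -0.061] gap 0.236
```

```bash
python3 -m creep '{"claw":[1.6,1.6,1.6],"dp":[[0,-0.03,0.1],[0,-0.03,0.1],[0,-0.03,0.1]],"roll":[0,0,0]}' >/dev/null; python3 st.py;python3 - <<'E'
from h import *
s=snap('scene','scene12')
C=[cv2.resize(load('scene%d'%i)['image'][226:241,305:320,::-1],None,fx=16,fy=16,interpolation=cv2.INTER_NEAREST) for i in(4,11,12)]
cv2.imwrite('pics/c21.png',np.hstack(C))
E
```

```text
t 14.95 p [0.516  0.0176 0.3067] q [-1.830e-01  3.110e-01  1.635e+00  1.000e-03  1.190e+00 -2.280e-01] F [-5.57  3.26  9.55] T [ 0.327  0.955 -0.11 ] gap 0.236
yaw_y 0.0451 z [ 0.006 -0.001 -1.   ]
```

View pics/c21.png

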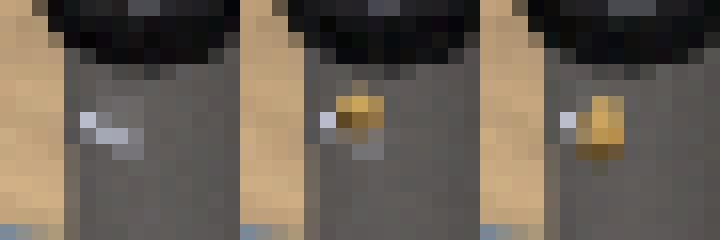

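The drop test was blocked at 9.5 N about 4 mm below the stop, and in the picture the brass pin now covers the slot's lower ledge, so it is out and bearing on the slot. Lift back to mid-slot height and ease towards slot centre.

```bash
for i in 1 2 3; do python3 -m creep '{"claw":[1.6,1.6,1.6],"dp":[[0,-0.04,-0.1],[0,-0.04,-0.1],[0,-0.04,-0.1]],"roll":[0,0,0]}' >/dev/null; python3 st.py|head -1; done; for i in 1 2; do python3 -m creep '{"claw":[1.6,1.6,1.6],"dp":[[0,0,0],[0,0,0],[0,0,0]],"roll":[0.05,0.05,0.05]}' >/dev/null; python3 st.py; done; python3 - <<'E'
from h import *
s=snap('scene','scene13')
C=[cv2.resize(load('scene%d'%i)['image'][226:241,305:320,::-1],None,fx=16,fy=16,interpolation=cv2.INTER_NEAREST) for i in(4,11,13)]
cv2.imwrite('pics/c22.png',np.hstack(C))
E
```

```text
t 15.3 p [0.5157 0.0175 0.3068] q [-1.830e-01  3.100e-01  1.635e+00  1.000e-03  1.190e+00 -2.280e-01] F [-2.53  2.01  6.59] T [ 0.347  0.554 -0.05 ] gap 0.239
t 15.6 p [0.5152 0.0175 0.3069] q [-1.830e-01  3.100e-01  1.636e+00  1.000e-03  1.191e+00 -2.290e-01] F [0.28 3.19 4.74] T [ 0.391 -0.083 -0.061] gap 0.24
t 15.9 p [0.5147 0.0175 0.3071] q [-1.840e-01  3.090e-01  1.636e+00  1.000e-03  1.192e+00 -2.290e-01] F [ 4.22  2.47 -0.71] T [ 0.389 -0.788 -0.066] gap 0.241
t 16.2 p [0.5147 0.0175 0.3071] q [-1.840e-01  3.090e-01  1.636e+00  1.000e-03  1.192e+00 -1.790e-01] F [ 4.08  2.49 -1.85] T [ 0.471 -0.776 -0.028] gap 0.238
yaw_y -0.0048 z [ 0.004 -0.    -1.   ]
t 16.5 p [0.5147 0.0175 0.3071] q [-1.840e-01  3.090e-01  1.636e+00  1.000e-03  1.192e+00 -1.290e-01] F [ 4.7   2.89 -1.08] T [ 0.439 -0.774  0.07 ] gap 0.235
yaw_y -0.0547 z [ 0.004 -0.    -1.   ]
```

View pics/c22.png

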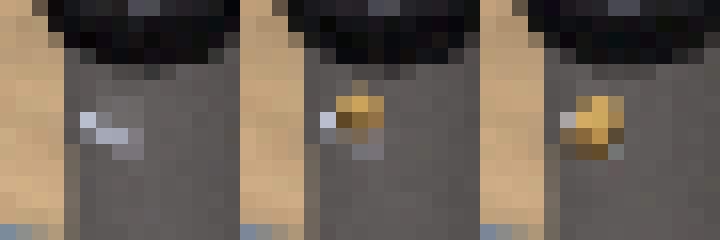

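```bash
for i in 1 2 3 4; do python3 -m creep '{"claw":[1.6,1.6,1.6],"dp":[[0,0.02,-0.07],[0,0.02,-0.07],[0,0.02,-0.07]],"roll":[0,0,0]}' >/dev/null; python3 st.py|head -1; done; python3 - <<'E'
from h import *
s=snap('scene','scene14')
C=[cv2.resize(load('scene%d'%i)['image'][226:241,305:320,::-1],None,fx=16,fy=16,interpolation=cv2.INTER_NEAREST) for i in(10,14,13)]
cv2.imwrite('pics/c23.png',np.hstack(C))
E
```

```text
t 16.85 p [0.5146 0.0175 0.3072] q [-1.840e-01  3.100e-01  1.635e+00  1.000e-03  1.194e+00 -1.290e-01] F [ 5.34  2.71 -2.8 ] T [ 0.419 -0.798  0.022] gap 0.241
t 17.15 p [0.5144 0.0175 0.3075] q [-0.184  0.309  1.635  0.     1.196 -0.129] F [ 4.53  2.1  -4.66] T [ 0.335 -0.75   0.09 ] gap 0.239
t 17.45 p [0.5145 0.0175 0.308 ] q [-0.184  0.309  1.634  0.     1.198 -0.129] F [ 5.62  2.29 -5.6 ] T [ 0.41  -0.752 -0.014] gap 0.235
t 17.75 p [0.5146 0.0175 0.3087] q [-0.183  0.309  1.632  0.     1.2   -0.129] F [ 3.99  2.27 -5.44] T [ 0.361 -0.796  0.05 ] gap 0.233
```

View pics/c23.png

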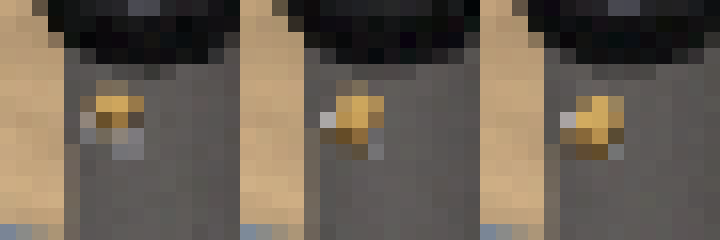

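```bash
python3 -m creep '{"claw":[1.6,1.6,1.6],"dp":[[0,0.07,-0.03],[0,0.07,-0.03],[0,0.07,-0.03]],"roll":[0,0,0]}' >/dev/null; python3 st.py|head -1; for i in 1 2 3 4; do python3 -m creep '{"claw":[1.6,1.6,1.6],"dp":[[0,0,0],[0,0,0],[0,0,0]],"roll":[0.06,0.06,0.06]}' >/dev/null; python3 st.py; done; python3 - <<'E'
from h import *
s=snap('scene','scene15');crop(s,240,110,150,112,5,'c25')
C=[cv2.resize(load('scene%d'%i)['image'][226:241,305:320,::-1],None,fx=16,fy=16,interpolation=cv2.INTER_NEAREST) for i in(7,14,15)]
cv2.imwrite('pics/c24.png',np.hstack(C))
E
```

```text
t 18.1 p [0.5148 0.0175 0.3093] q [-0.183  0.309  1.63   0.     1.203 -0.129] F [ 4.22  2.32 -5.58] T [ 0.384 -0.746  0.039] gap 0.243
t 18.4 p [0.5148 0.0175 0.3095] q [-0.183  0.308  1.63   0.     1.203 -0.068] F [ 4.33  2.59 -6.88] T [ 0.392 -0.709 -0.081] gap 0.238
yaw_y -0.1151 z [ 0.  0. -1.]
t 18.7 p [0.5148 0.0175 0.3095] q [-0.183  0.308  1.63   0.     1.203 -0.008] F [ 4.28  2.73 -6.69] T [ 0.352 -0.715  0.01 ] gap 0.239
yaw_y -0.1752 z [ 0.  0. -1.]
t 19.0 p [0.5149 0.0175 0.3095] q [-0.183  0.308  1.63   0.     1.203  0.052] F [ 4.8   2.82 -6.81] T [ 0.367 -0.725 -0.002] gap 0.238
yaw_y -0.2351 z [ 0.  0. -1.]
t 19.3 p [0.5149 0.0175 0.3095] q [-0.183  0.308  1.63   0.     1.203  0.112] F [ 5.63  2.09 -5.49] T [ 0.346 -0.727 -0.04 ] gap 0.237
yaw_y -0.2952 z [ 0.001  0.    -1.   ]
```

View pics/c24.png

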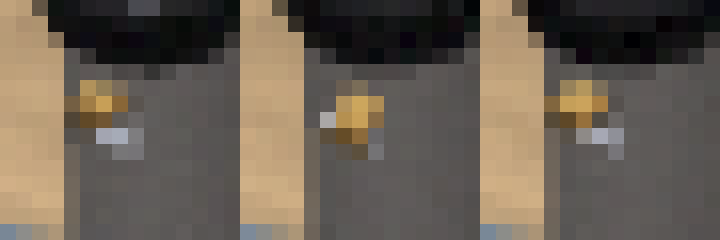

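View pics/c25.png

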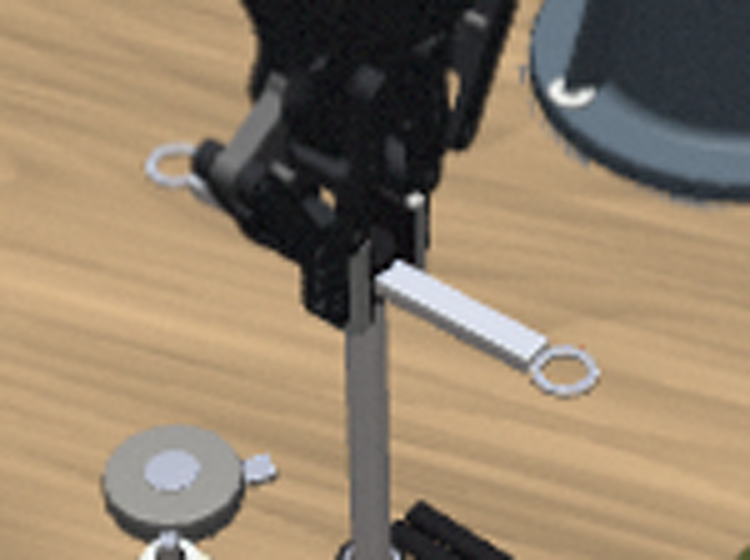

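```bash
python3 - <<'E'
from h import *
f=lambda u,v:[240+u/5-.4,110+v/5-.4]
s=load('scene15');a=onz(s,[f(172,165),f(565,370)],.305);d=a[1]-a[0];print(np.arctan2(d[1],d[0])-np.pi/2,np.linalg.norm(d))
C=[cv2.resize(load('scene%d'%i)['image'][222:242,303:323,::-1],None,fx=19,fy=19,interpolation=cv2.INTER_CUBIC) for i in(10,14,6,15)]
cv2.imwrite('pics/c26.png',np.vstack([np.hstack(C[:2]),np.hstack(C[2:])]))
E
```

```text
-0.28330898300356333 0.16179294156131008
```

View pics/c26.png

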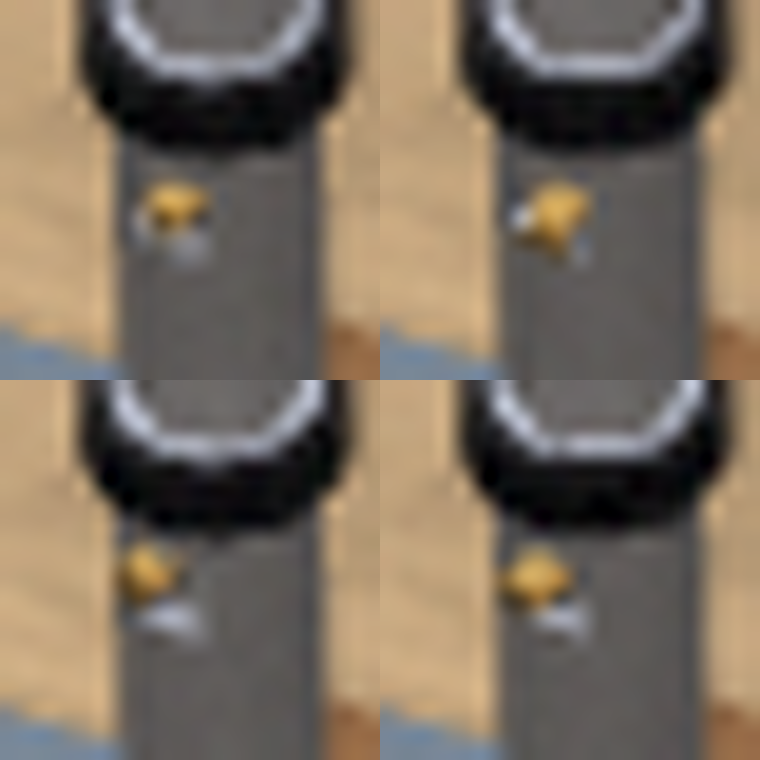

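```bash
python3 -m creep '{"claw":[1.6,1.6,1.6,1.6],"dp":[[0,0.06,0.05],[0,0.06,0.1],[0,0.06,0.1],[0,0.06,0.1]],"roll":[-0.08,-0.15,-0.15,-0.15]}' >/dev/null; python3 st.py; for i in 1 2 3 4; do python3 -m creep '{"claw":[1.6,1.6,1.6],"dp":[[0,0,0.1],[0,0,0.1],[0,0,0.1]],"roll":[0,0,0]}' >/dev/null; python3 st.py|head -1; done; python3 - <<'E'
from h import *
s=snap('scene','scene16')
C=[cv2.resize(load('scene%d'%i)['image'][222:242,303:323,::-1],None,fx=19,fy=19,interpolation=cv2.INTER_CUBIC) for i in(9,16)]
cv2.imwrite('pics/c27.png',np.hstack(C))
E
```

```text
t 19.75 p [0.5152 0.0174 0.3094] q [-0.183  0.309  1.63   0.     1.203 -0.037] F [3.07 4.06 0.37] T [ 0.513 -0.42   0.077] gap 0.237
yaw_y -0.1461 z [ 0.001  0.    -1.   ]
t 20.05 p [0.5153 0.0174 0.3084] q [-0.183  0.31   1.631  0.     1.2   -0.038] F [2.9  2.64 2.83] T [ 0.471 -0.328 -0.02 ] gap 0.239
t 20.35 p [0.5152 0.0174 0.3071] q [-0.183  0.311  1.633  0.     1.197 -0.038] F [3.54 3.49 2.32] T [ 0.551 -0.38   0.028] gap 0.238
t 20.65 p [0.5153 0.0173 0.3068] q [-0.183  0.312  1.633  0.     1.196 -0.038] F [1.62 4.76 6.08] T [ 0.601 -0.151 -0.03 ] gap 0.237
t 20.95 p [0.5155 0.0173 0.3066] q [-0.183  0.312  1.634  0.     1.194 -0.038] F [-0.14  4.31  9.37] T [0.601 0.007 0.053] gap 0.239
```

View pics/c27.png

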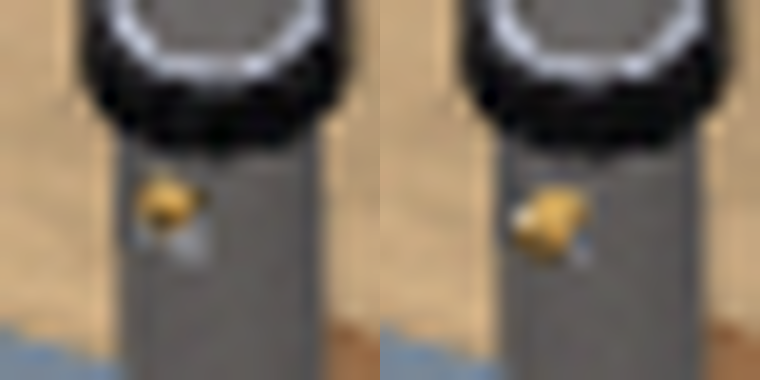

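Blocked again at the same height (z = 0.3067, 9 N), and 4.2 mm of total play matches a 5 mm pin in a 9 mm slot. The button is out. Return to mid-slot height and relax the side load.

```bash
for i in 1 2 3 4 5; do python3 -m creep '{"claw":[1.6,1.6,1.6],"dp":[[0.02,0,-0.12],[0.02,0,-0.12],[0.02,0,-0.12]],"roll":[0,0,0]}' >/dev/null; python3 st.py|head -1; done
```

```text
t 21.3 p [0.5154 0.0174 0.3068] q [-0.183  0.312  1.633 -0.     1.196 -0.038] F [1.55 3.3  5.01] T [ 0.492 -0.144 -0.04 ] gap 0.237
t 21.6 p [0.5152 0.0175 0.3071] q [-0.183  0.312  1.632 -0.     1.198 -0.038] F [ 3.34  2.27 -0.33] T [ 0.384 -0.534  0.004] gap 0.238
t 21.9 p [0.515  0.0177 0.3079] q [-1.820e-01  3.110e-01  1.631e+00 -1.000e-03  1.201e+00 -3.700e-02] F [ 3.83  1.09 -6.5 ] T [ 0.169 -0.717 -0.045] gap 0.233
t 22.2 p [0.515  0.0179 0.3098] q [-1.820e-01  3.090e-01  1.629e+00 -1.000e-03  1.205e+00 -3.700e-02] F [ 3.54 -0.2  -5.3 ] T [ 0.032 -0.611 -0.026] gap 0.237
t 22.5 p [0.515  0.018  0.3108] q [-1.820e-01  3.080e-01  1.627e+00 -1.000e-03  1.207e+00 -3.700e-02] F [ 3.4  -1.81 -9.14] T [-0.23  -0.663  0.003] gap 0.235
```

```bash
for i in 1 2 3; do python3 -m creep '{"claw":[1.6,1.6,1.6],"dp":[[0,0.03,0.09],[0,0.03,0.09],[0,0.03,0.09]],"roll":[0,0,0]}' >/dev/null; python3 st.py|head -1; done
```

```text
t 22.8 p [0.5153 0.0181 0.3107] q [-1.820e-01  3.080e-01  1.627e+00 -1.000e-03  1.207e+00 -3.600e-02] F [ 1.01 -2.   -1.63] T [-0.238 -0.122  0.024] gap 0.239
t 23.1 p [0.5156 0.0181 0.3098] q [-0.181  0.309  1.628 -0.     1.205 -0.036] F [-1.57 -1.73  1.71] T [-0.315  0.081  0.007] gap 0.237
t 23.4 p [0.5158 0.0181 0.3084] q [-0.181  0.311  1.629 -0.     1.202 -0.036] F [-1.6  -2.    2.19] T [-0.358  0.254 -0.014] gap 0.235
```

```bash
for i in 1 2; do python3 -m creep '{"claw":[1.6,1.6,1.6],"dp":[[0,0,-0.1],[0,0,-0.1],[0,0,-0.1]],"roll":[0,0,0]}' >/dev/null; python3 st.py|head -1; done
```

```text
t 23.7 p [0.5156 0.0182 0.3085] q [-0.181  0.312  1.628 -0.     1.204 -0.036] F [ 0.04 -2.47 -4.64] T [-0.397 -0.025  0.009] gap 0.239
t 24.0 p [0.5157 0.0182 0.31  ] q [-0.181  0.31   1.626 -0.     1.207 -0.036] F [-1.34 -2.74 -5.61] T [-0.41   0.12  -0.029] gap 0.24
```

```bash
python3 -m creep '{"claw":[2.3,2.6,3,4,5,6,6,6],"dp":[[0,0,0],[0,0,0],[0,0,0],[0,0,0],[0,0,0],[0,0,0],[0,0,0],[0,0,0]],"roll":[0,0,0,0,0,0,0,0]}'; python3 -m creep '{"claw":[6,6,6,6,6,6,6],"dp":[[0,0,-0.5],[0,0,-1.5],[0,0,-3],[0,0,-5],[0,0,-7],[0,0,-8],[0,0,-8]],"roll":[0,0,0,0,0,0,0]}'; python3 st.py; python3 - <<'E'
from h import *
s=snap('scene','scene17'); crop(s,290,205,60,45,13,'c28')
E
```

```text
t: 24.8
tcp_pos: [0.5161, 0.0182, 0.3104]
tool_rot: [0.756, 0.654, 0.0, -0.0]
force: [-0.3, -0.7, 0.5]
finger_gap: 0.701
t: 25.5
tcp_pos: [0.517, 0.018, 0.3925]
tool_rot: [0.756, 0.654, 0.001, 0.002]
force: [-0.7, 0.3, -0.4]
finger_gap: 0.705
t 25.5 p [0.517  0.018  0.3925] q [-0.181  0.233  1.5    0.     1.403 -0.036] F [-0.73  0.32 -0.37] T [-0.019  0.016  0.055] gap 0.705
yaw_y -0.145 z [ 0.004 -0.001 -1.   ]
```

View pics/c28.png

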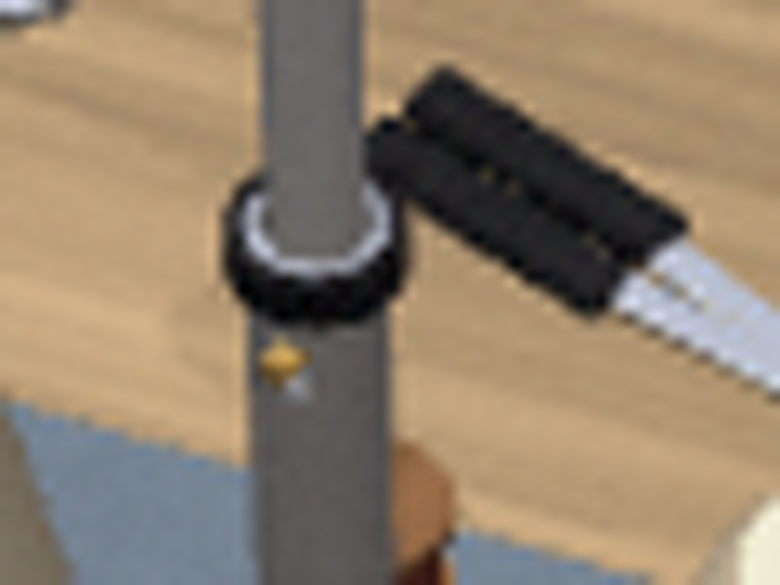

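View pics/scene17.png

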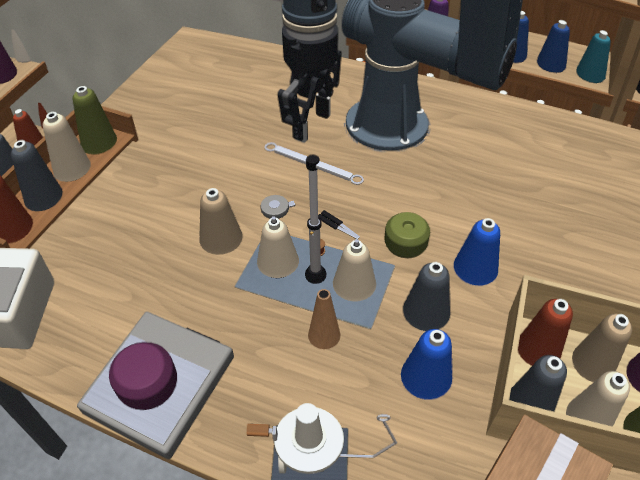

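Everything stands and the pin shows, but the bar seemed to turn rather freely. I'll regrip lightly and check that rotation is blocked too.

```bash
python3 -m creep '{"claw":[6,6,6,6,6,6,6],"dp":[[-0.02,-0.1,2],[-0.02,-0.1,4],[-0.02,-0.1,6],[-0.02,-0.1,7],[-0.02,-0.1,8],[-0.02,-0.1,8],[-0.02,-0.1,8]],"roll":[0,0,0,0,0,0,0]}' >/dev/null; python3 st.py; python3 -m creep '{"claw":[4,3,2.5,2.2,2,1.8,1.6,1.6],"dp":[[0,0,0],[0,0,0],[0,0,0],[0,0,0],[0,0,0],[0,0,0],[0,0,0],[0,0,0]],"roll":[0,0,0,0,0,0,0,0]}' 30 >/dev/null; python3 st.py;  for i in 1 2 3 4; do python3 -m creep '{"claw":[1.6,1.6,1.6],"dp":[[0,0,0],[0,0,0],[0,0,0]],"roll":[0.07,0.07,0.07]}' >/dev/null; python3 st.py; done; python3 - <<'E'
from h import *
s=snap('scene','scene18'); crop(s,240,110,150,112,5,'c29');crop(s,290,205,60,45,13,'c30')
E
```

```text
t 26.25 p [0.5154 0.0181 0.3106] q [-0.182  0.308  1.627 -0.     1.206 -0.037] F [-0.22  0.07  1.14] T [-0.079  0.039  0.029] gap 0.7
yaw_y -0.145 z [ 0. -0. -1.]
t 27.05 p [0.5155 0.0181 0.3107] q [-0.182  0.308  1.627  0.     1.205 -0.037] F [ 0.04 -0.84  1.46] T [-0.035 -0.161  0.052] gap 0.244
yaw_y -0.145 z [ 0.001 -0.    -1.   ]
t 27.35 p [0.5155 0.018  0.3106] q [-0.182  0.308  1.628  0.     1.205  0.032] F [ 0.92 -0.6   2.16] T [ 0.016 -0.213 -0.009] gap 0.245
yaw_y -0.2139 z [ 0.001 -0.    -1.   ]
t 27.65 p [0.5155 0.018  0.3106] q [-0.182  0.308  1.628  0.     1.205  0.101] F [2.19 0.33 1.52] T [-0.024 -0.317 -0.002] gap 0.244
yaw_y -0.2834 z [ 0.001 -0.    -1.   ]
t 27.95 p [0.5155 0.018  0.3105] q [-0.182  0.308  1.628  0.     1.205  0.171] F [ 2.92 -0.9   2.24] T [-0.061 -0.384 -0.024] gap 0.237
yaw_y -0.3532 z [ 0.001 -0.    -1.   ]
t 28.25 p [0.5155 0.018  0.3106] q [-0.182  0.308  1.628 -0.     1.205  0.241] F [ 3.86 -1.01  1.11] T [-0.123 -0.514  0.085] gap 0.24
yaw_y -0.4229 z [ 0.001 -0.    -1.   ]
```

View pics/c29.png

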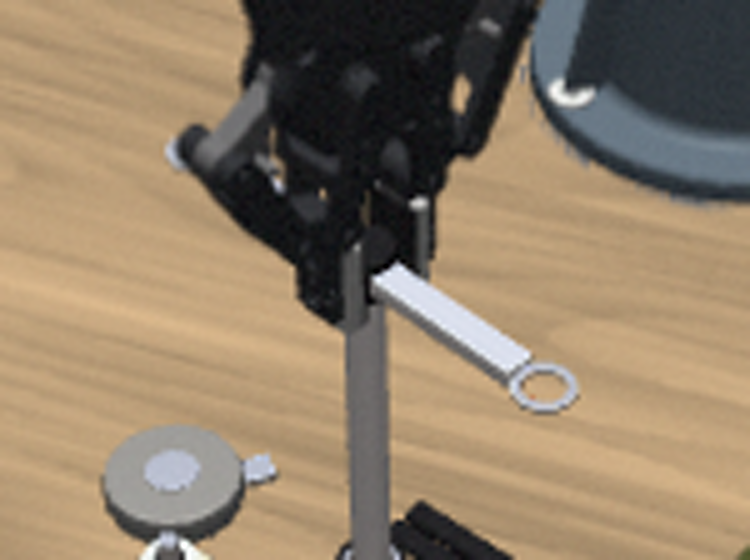

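View pics/c30.png

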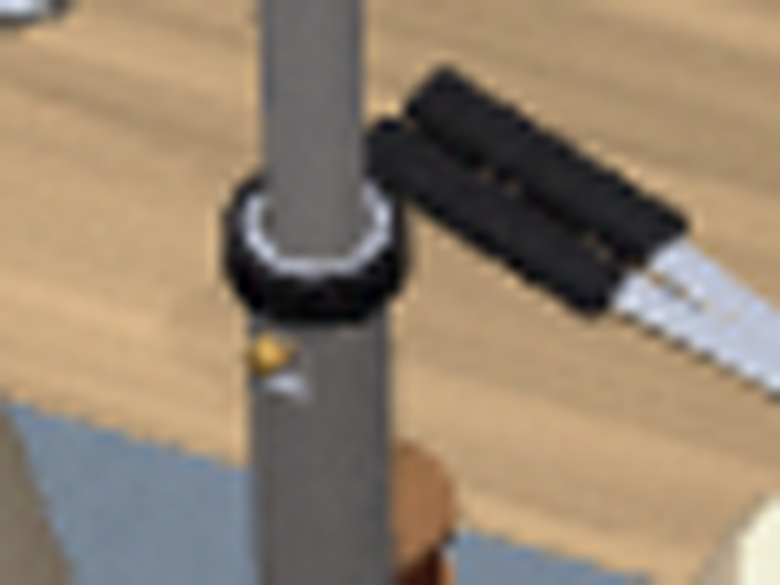

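```bash
for i in 1 2 3; do python3 -m creep '{"claw":[1.6,1.6,1.6],"dp":[[0,0,0],[0,0,0],[0,0,0]],"roll":[0.07,0.07,0.07]}' >/dev/null; python3 st.py; done; python3 - <<'E'
from h import *
s=snap('scene','scene19'); crop(s,240,110,150,112,5,'c31');crop(s,290,205,60,45,13,'c32')
E
```

```text
t 28.6 p [0.5155 0.018  0.3106] q [-0.182  0.308  1.628 -0.     1.205  0.311] F [ 3.51 -0.66  1.62] T [-0.138 -0.633 -0.02 ] gap 0.244
yaw_y -0.4931 z [ 0.001 -0.    -1.   ]
t 28.9 p [0.5155 0.018  0.3106] q [-0.182  0.308  1.628 -0.     1.205  0.381] F [ 4.6  -1.08  2.72] T [-0.142 -0.695  0.034] gap 0.244
yaw_y -0.563 z [ 0.001 -0.    -1.   ]
t 29.2 p [0.5156 0.018  0.3106] q [-0.182  0.308  1.628 -0.     1.205  0.451] F [ 4.13 -1.45  2.09] T [-0.204 -0.849  0.068] gap 0.246
yaw_y -0.6329 z [ 0.001 -0.    -1.   ]
```

View pics/c31.png

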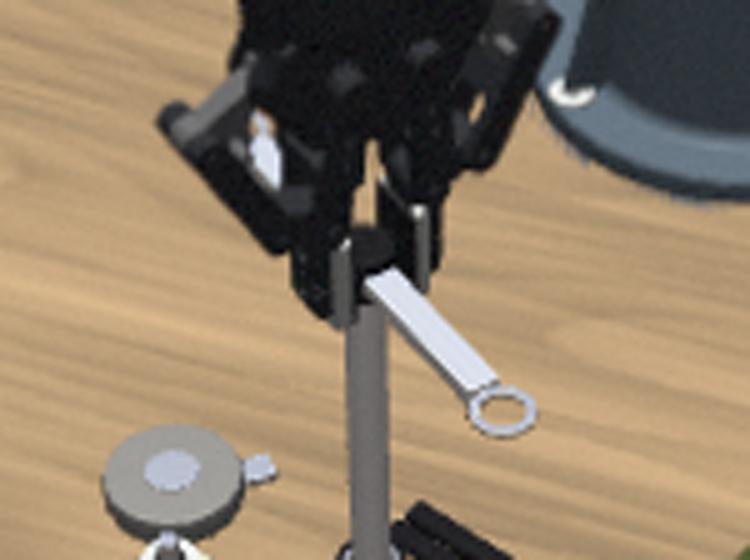

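View pics/c32.png

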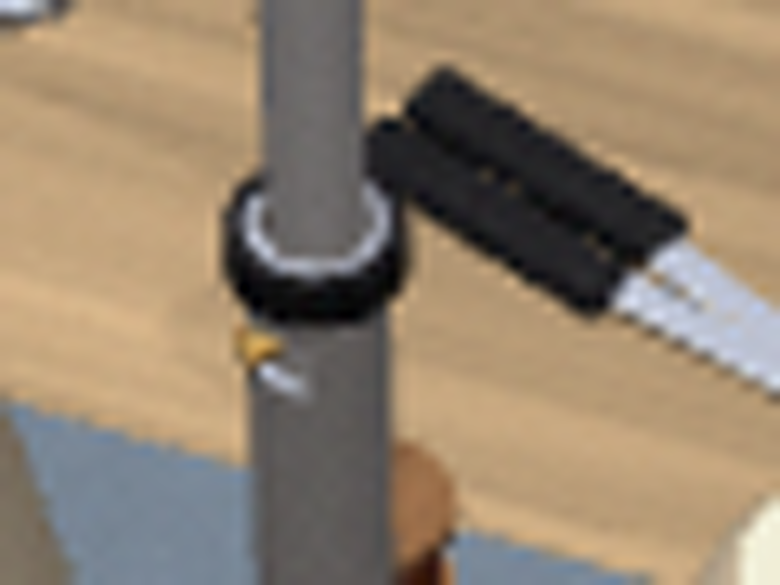

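```bash
python3 - <<'E'
from h import *
print(manip.sense()['tau'].round(3))
s=load('scene17'); crop(s,255,130,120,70,6.5,'c33')
s=load('scene5');crop(s,290,205,60,45,13,'c34')
E
```

```text
[  0.592 -33.219 -14.87    0.094   1.507   0.068]
```

View pics/c33.png

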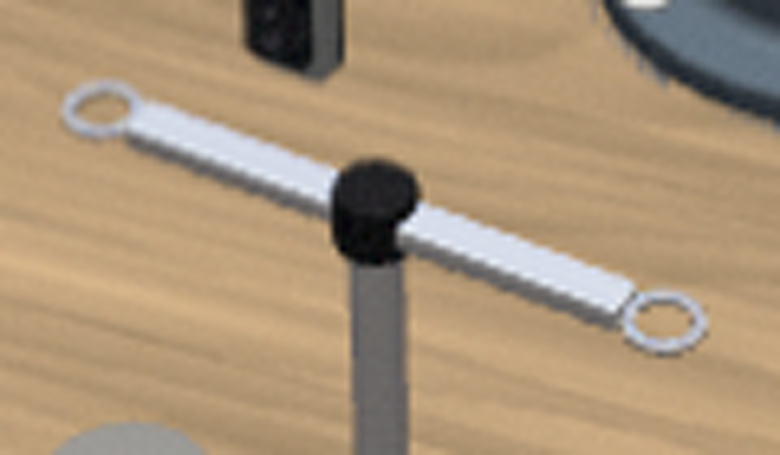

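View pics/c34.png

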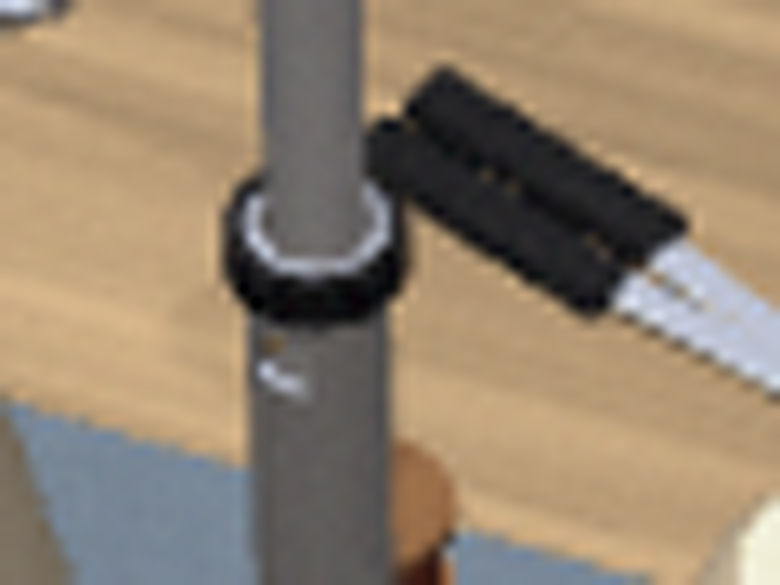

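```bash
python3 -m creep '{"claw":[1.6,1.6,1.6,1.6,1.6,1.6,1.6,1.6,1.6],"dp":[[0,0,0],[0,0,0],[0,0,0],[0,0,0],[0,0,0],[0,0,0],[0,0,0],[0,0,0],[0,0,0]],"roll":[-0.07,-0.14,-0.21,-0.28,-0.35,-0.42,-0.46,-0.46,-0.46]}' >/dev/null; python3 st.py; for i in 1 2 3 4 5; do python3 -m creep '{"claw":[1.6,1.6,1.6],"dp":[[0,0,0.1],[0,0,0.1],[0,0,0.1]],"roll":[0,0,0]}' >/dev/null; python3 st.py|head -1; done; python3 - <<'E'
from h import *
s=snap('scene','scene20');crop(s,290,205,60,45,13,'c35')
E
```

```text
t 30.15 p [0.5151 0.0182 0.3104] q [-0.182  0.308  1.628  0.     1.206 -0.007] F [ 3.53 -1.42  1.8 ] T [-0.18  -0.686  0.012] gap 0.242
yaw_y -0.1752 z [-0.  0. -1.]
t 30.45 p [0.5151 0.0181 0.3093] q [-0.182  0.309  1.63   0.     1.203 -0.007] F [ 4.55 -0.01  2.21] T [-0.19  -0.698 -0.037] gap 0.242
t 30.75 p [0.5151 0.0181 0.3083] q [-0.182  0.31   1.631  0.     1.201 -0.007] F [ 4.48 -1.43  1.74] T [-0.146 -0.757 -0.011] gap 0.241
t 31.05 p [0.5152 0.0181 0.3079] q [-0.182  0.311  1.632 -0.     1.199 -0.007] F [ 2.45 -1.12  5.5 ] T [-0.103 -0.523 -0.006] gap 0.24
t 31.35 p [0.5153 0.0181 0.3077] q [-0.182  0.311  1.632 -0.     1.197 -0.007] F [2.42 0.55 9.55] T [-0.094 -0.316 -0.038] gap 0.245
t 31.65 p [0.5155 0.0181 0.3074] q [-0.182  0.311  1.633 -0.     1.196 -0.007] F [ 1.4  -0.89 13.44] T [-0.079 -0.107 -0.065] gap 0.246
```

View pics/c35.png

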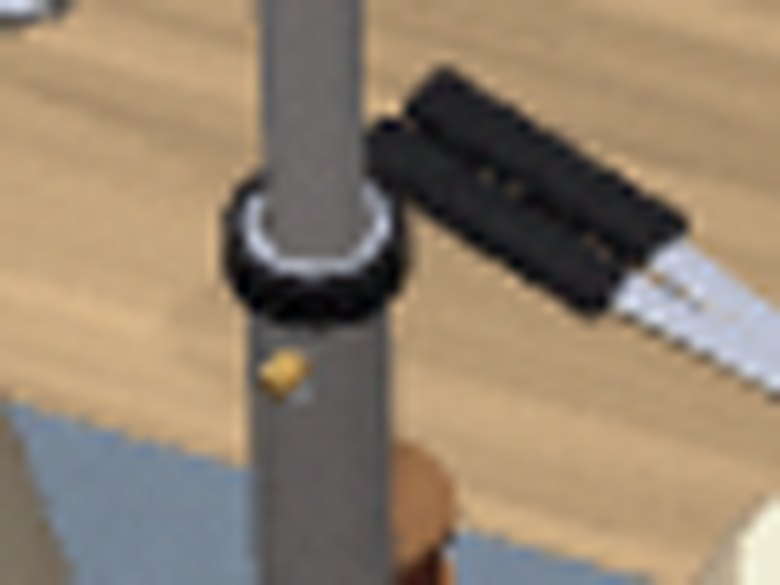

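```bash
for i in 1 2 3 4 5; do python3 -m creep '{"claw":[1.6,1.6,1.6],"dp":[[0,0.02,-0.12],[0,0.02,-0.12],[0,0.02,-0.12]],"roll":[0,0,0]}' >/dev/null; python3 st.py|head -1; done
```

```text
t 32.0 p [0.5154 0.0181 0.3076] q [-0.182  0.311  1.632 -0.     1.198 -0.007] F [ 1.98 -1.1   8.37] T [-0.122 -0.323  0.035] gap 0.244
t 32.3 p [0.5153 0.0181 0.3079] q [-0.182  0.311  1.631 -0.     1.2   -0.007] F [1.94 0.11 4.97] T [-0.114 -0.48  -0.021] gap 0.243
t 32.6 p [0.5152 0.0181 0.3082] q [-0.182  0.311  1.63   0.     1.203 -0.007] F [ 3.68  0.09 -2.82] T [-0.053 -0.635 -0.067] gap 0.243
t 32.9 p [0.5152 0.0181 0.3094] q [-0.182  0.31   1.628  0.     1.206 -0.007] F [ 2.54 -0.69 -5.71] T [-0.127 -0.533  0.011] gap 0.24
t 33.2 p [0.5154 0.0181 0.3111] q [-0.182  0.308  1.625 -0.     1.21  -0.007] F [ 1.21 -0.12 -5.86] T [-0.067 -0.306 -0.062] gap 0.244
```

```bash
python3 -m creep '{"claw":[2.3,2.6,3,4,5,6,6,6],"dp":[[0,0,0],[0,0,0],[0,0,0],[0,0,0],[0,0,0],[0,0,0],[0,0,0],[0,0,0]],"roll":[0,0,0,0,0,0,0,0]}' >/dev/null; python3 -m creep '{"claw":[6,6,6,6,6,6,6],"dp":[[0,0,-0.5],[0,0,-1.5],[0,0,-3],[0,0,-5],[0,0,-7],[0,0,-8],[0,0,-8]],"roll":[0,0,0,0,0,0,0]}' > /dev/null; python3 st.py; python3 - <<'E'
from h import *
s=snap('scene','scene21'); t=snap('top','top21')
C=[cv2.resize(s['image'][a:a+40,b:b+50,::-1],None,fx=8,fy=8,interpolation=cv2.INTER_CUBIC) for a,b in((205,290),(205,290))]
crop(s,290,205,60,45,13,'c36'); crop(s,255,130,120,70,6.5,'c37')
E
```

```text
t 34.7 p [0.517  0.0178 0.3935] q [-0.182  0.233  1.499  0.     1.406 -0.007] F [0.36 0.13 0.53] T [ 0.008 -0.025  0.018] gap 0.701
yaw_y -0.1749 z [ 0.004 -0.001 -1.   ]
```

View pics/c36.png

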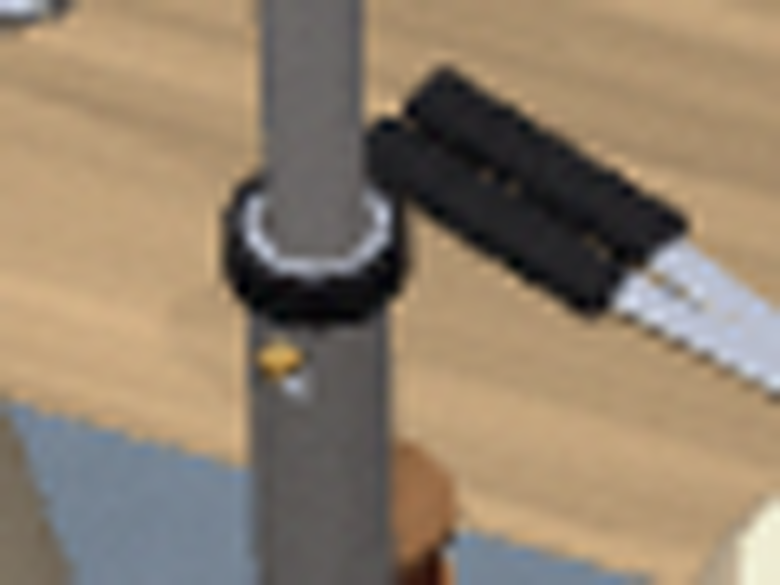

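View pics/scene21.png

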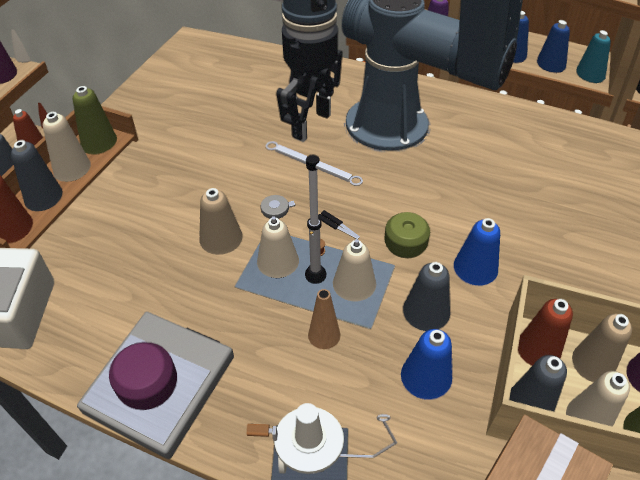

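View pics/c37.png

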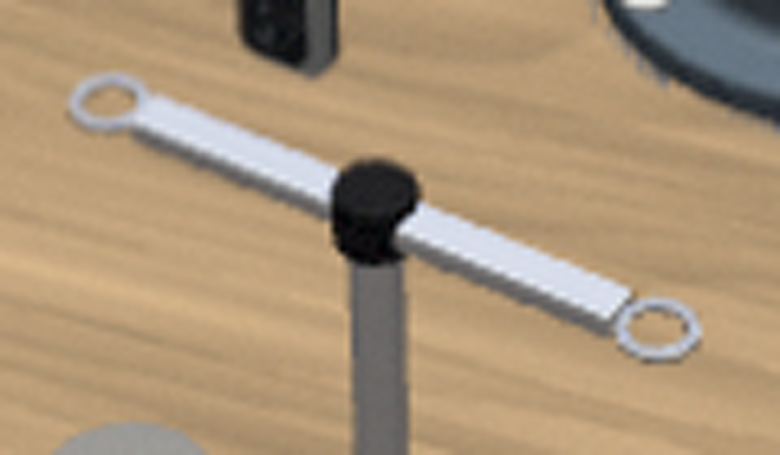

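```bash
python3 - <<'E'
from station import workorder
print(workorder.sign_off())
E
```

```text
the job is handed in; nothing more can be done
None
```

I raised the guide bar to its upper stop, turned it about 0.6 rad until the brass lock button came out at the slot, then let go and backed the gripper off. The job was handed in at about 35 s, and no verdict was reported.

**Checks that passed:**
- **Held against sinking:** pressing the bar down was blocked three times, at up to 13 N. The vertical play was about 4 mm, which fits a 5 mm pin in a 9 mm slot.
- **Final view:** the button is visible at the slot and the bar is at full height, at a yaw of about −0.17 rad. I estimate the slot faces −0.15 to −0.2 rad.
- **Surroundings:** the stand has not moved, the spare cones are upright, and the gripper is about 8 cm clear.

**Check that disagreed:** the lock should also stop the bar turning, but it did not clearly do so. With the button standing proud, the gripper could still turn the bar from about +0.04 to −0.63 rad with almost no measured torque. At −0.63 rad the button appeared to sit to the left of the slot. I turned the bar back to the slot, confirmed again that it would not sink, and released it there. I have not explained why it could still turn.

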